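# Close the dust port: tuck the cover under its keeper, pivot it down, latch it

### The job

Take the steel cover off its sloping rest and close the blue dust port with it: keep the cover clearly tilted, about as it lay on the rest, and rest its orange-marked lower edge on the port's floor tucked under the orange keeper lip, then pivot the cover down gently, keeping hold of it until it lies flat inside the rails. Then slide the red latch fully home over the cover's free edge and let go. Leave the polishing wheel, the green compound bar and the brass guard where they are.

Things in the scene. Friction and masses are not known exactly. Their poses are not given: they have to be found in the camera images.
- port: Fixed blue frame, the dust port. Origin on the bench under the pocket's centre; x from keeper to latch (roughly away from the robot), z up. Its floor's top, which carries the cover, is at z = 10 mm. The pocket spans x -65 to +65, y -60 to +60 mm: side rails 8 mm high (x -30 to +65), front rail 6 mm high at x = +65 (in two pieces, gap for the latch), back wall with the keeper at x = -65.
- keeper (a point): Middle of the free lower edge of the orange keeper lip: port's x = -49 mm, 20 mm above the port's floor; axes as the port's. The lip is 126 mm wide (y), 5 mm thick, and overhangs the pocket by 16 mm from the back wall at x = -65.
- cover_grip (a point): Centre of the black handle bar of the loose steel cover, 24 mm above the middle of the cover's upper face (32 above its underside). Axes as the plate's: z normal to it on the handle side, -x towards the orange-marked edge. The bar is 66 mm long (x), 14 wide (y), 16 high, on a post at each end, 16 mm free beneath.
- cover_edge (a point): Middle of the cover's bottom corner line on the orange-marked side: on the underside, 60 mm along -x from the plate's centre (-60, 0, -32 mm from the handle's centre in the plate's axes, which it shares).
- cover: The loose steel cover, about 0.8 kg: a plate 120 (x) x 110 (y) x 8 mm (z) with the handle on top; origin at the centre of its underside. It starts on the rest, sloping 35 degrees, its orange-marked edge lowest and towards the robot.
- rest: Fixed wooden sloping rest, 150 x 120 mm on the bench, about 110 mm high. Origin on the bench under the middle; its board rises 35 degrees from the bench towards its +x (roughly away from the robot); a ledge standing 12 mm out of the board at its foot holds the cover's lower edge. The cover may lie up to 10 mm to either side.
- latch_grip (a point): Centre of the upper part of the red latch's upright grip: 20 mm along the port's x, 16 mm wide (y), 36 mm high; this point is 11 mm below the grip's top, 48 mm above the bench. Its steel bolt (60 x 32 x 6 mm, underside 10 mm above the port floor) runs from 20 mm on the keeper side of this point to 40 mm on the other side.
- latch (a joint): How far the latch has been slid, in m, along the port's -x (towards the keeper): 0 fully open (bolt's tip at the port's x = +83 mm), 0.04 fully home (tip at x = +43 mm, over the cover). Friction of about 2 N; it stays where it is left. It starts open, between 0 and 0.012.
- wheel_mid (a point): Grey felt polishing wheel lying flat on the bench, 90 mm across, 26 mm high; its centre. To be left alone.
- compound_mid (a point): Green bar of polishing compound, 80 x 36 x 32 mm, on the bench; its centre. To be left alone.
- guard_mid (a point): Brass cross guard, 50 x 102 mm, 12 mm high, on the bench; its centre. To be left alone.
Mind the look-alikes: they are no part of the job. There is more than one size of the cover; the job needs the smallest.

How it is judged:
On the way, in this order (a step that is already met when the one before it is completed fails the run):
1. the cover, still tilted more than 15 degrees, rests its marked edge on the port's floor under the keeper lip (within 6 mm of the floor, more than 2 mm in under the lip) (x of cover_edge in the frame of port between -0.07 and -0.051 m and z of cover_edge in the frame of port below 0.016 m and y of cover_edge in the frame of port between -0.02 and 0.02 m and angle between cover_grip's own z axis and vertical above 0.26 rad), for 0.1 s.
2. the cover has been brought down flat (within 4 degrees) inside the rails with the fingers still on it (angle between cover_grip's own z axis and vertical below 0.07 rad and z of cover_grip in the frame of port below 0.049 m and x of cover_edge in the frame of port below -0.051 m and contact force between the fingers and cover above 0.5 N), for 0.1 s.
3. the latch is slid home over the cover (value of joint latch above 0.035 m), for 0.1 s.
At the end, for the whole second after the job is handed in: The cover lies flat on the port's floor (within 2 degrees and about 3 mm), between the rails, its marked edge at least 3 mm in under the keeper lip, at rest; the latch is home (within 5 mm of its stop) over the cover; the robot has let go of both (angle between cover_grip's own z axis and vertical below 0.035 rad and x of cover_edge in the frame of port between -0.068 and -0.052 m and z of cover_edge in the frame of port below 0.0135 m and y of cover_grip in the frame of port between -0.01 and 0.01 m and z of cover_grip in the frame of port below 0.0455 m and angle between the x axis of cover and the x axis of port, either way round below 0.15 rad and value of joint latch above 0.035 m and linear speed of cover below 0.02 m/s and angular speed of cover below 0.1 rad/s); the robot touches nothing.
It fails at once if a bystander (wheel, compound bar, guard) is moved more than 25 mm (distance of any of wheel_mid, compound_mid, guard_mid from where it was at the start of the episode above 0.025 m).
It fails at once if the cover is let fall into the port (it swings faster than 5 rad/s there) (horizontal distance between cover and port below 0.1 m and angular speed of cover above 5 rad/s).
It also fails if it takes over 61 s, if anything falls off the work surface, if the arm or the gripper's body presses on something with over 40 N, if the wrist force passes 120 N, or if a joint passes its speed limit or range.

### The arm

A 6-joint arm with a two-finger parallel gripper is mounted at the origin on the work surface. World frame = base frame: x ahead of the robot, y to its left, z up, the work surface at z = 0. Lengths are in m, angles in rad, forces in N, time in s.
With the tool pointing down it reaches from about 0.35 to 0.975 m from the base axis. Payload 7.1 kg.
Tool frame: the origin (TCP) lies on the centre line of the jaws, within the pads' length; the fingertips stand bot.nose_length ahead of it and the grasp point (between the pads) lies 5 mm behind it (bot.nose_length is the distance from the TCP to the fingertips, in m); z points along the fingers, y is the direction in which the jaws open and shut (so a half turn about z gives the same grasp; the last joint's range is limited). The gripper opens to 88 mm and grips with 3 to 60 N. Pads are 20 mm wide; open, the fingers measure 115 mm over their backs; the gripper's body (75 mm by 178 mm) begins 61 mm behind the grasp point.
Start: joints at [1.166, 0.423, 1.63, -0, 1.089, -0.019], TCP at [0.235, 0.579, 0.237] pointing down, gripper open.
Joint ranges: [-3, 3], [-0.9, 2.11], [0.09, 2.58], [-1.31, 4.45], [0.11, 2.69], [-2.54, 2.54]. Speed limits (rad/s): [2.39, 2.39, 3.01, 3.14, 3.14, 3.14].

### API

Orientations are given as [roll, pitch, yaw] about the fixed x, y, z axes, in that order (R = Rz(yaw) Ry(pitch) Rx(roll)).
In Python, from cell import observe, eyes, finish_job, models, bot gives the robot as it stands. The module is installed in compiled form; this text tells all that it offers.
- The arm moves only by the tool carry_out, never from a script. Its argument "motion" is a list of rows, each an object with "dp": the shift along the tool's x, y, z in units of 30 mm (1.0 is 30 mm), a list of three; "twist": the turn, a rotation vector about the tool's x, y, z in units of 6 degrees (1.0 is 6 degrees), a list of three; "grip": the opening, from 0 (shut) to 1 (fully open). A call has 1 to 12 rows; each row shifts and turns the commanded pose from where the row before left it, along the tool's axes as they then stand; what a row does not reach is not made up. A row lasts 1/8 s, in which the tool goes at most 62.5 mm and 10.7 degrees, less where a joint would pass 70% of its speed; a pose out of reach is approached as far as the arm can. A call is refused whole if a number of a shift passes 1 or a number of a turn 1, either way. A call with a gripper value outside its range is refused whole. The fingers move at their own pace and stop on an object; "newtons" is the grip in N (left out, the last holds). Time passes only in rows, so rows that do not move let the fingers close. It gives the time, the measured TCP pose, the force and the opening at its end, in the units of the state.
- observe(): the state, without advancing time (a new reading comes with each control period).
- eyes.read_camera(name): name is "scene" or "top" or "wrist"; returns (picture, depth): 400x640x3 uint8, red, green, blue; 400x640 float32, m along the optical axis (not along the pixel's ray), 0 where there is no reading.
- eyes.camera_info(name): a dict with "camera_matrix" (3x3 intrinsics, pixels), "T" (4x4, takes a point from camera to world coordinates). Camera axes: x right, y up, looking along -z (the intrinsics and any distortion apply to the point x, -y, -z); pixel columns grow to the right and rows downward; lengths in m; the calibration is good to about 2 mm. A picture is of the moment at which its call begins: read the wrist's pose just before it. camera_info takes no time and is no camera call; for the wrist camera it gives the pose at the moment of the call.
- finish_job(): hands the job in, once; it reports no verdict.
Trained networks look in the newest picture that a camera, given by its name, has taken for a name from the list of things; names that differ only in an ending like _2 or _b are one class to them, and where a whole thing is asked for, a point or a joint stands for the part that bears it (a point fixed in the world has none). Each returns a list of dicts, best first, with "confidence" (0 to 1); they miss things now and then, are a little off and sometimes report something else, mostly with a low value. They report only what shows in the picture. A call takes as long as a camera call. They do not tell look-alikes from the thing itself.
- models.cut_out(name, camera): "pixels" (400x640 bool, what is visible of it) and "location" ([row, column] in pixels, amid what is visible of it).
The state is a dict: "t": time; "qpos": joint angles; "joint_vel": joint speeds; "tau": joint torques, N m; "eef_pos": TCP position; "tool_rot": TCP orientation; "contact_force": force on the tool from outside, world axes, zero at the start; "ft_torque": the same for the moment, N m; "opening": opening from 0.0 (shut) to 1.0 (fully open).
Only numpy, scipy, OpenCV 4.12 (cv2) and the standard library are available. Lean on these libraries where they do the work, as an engineer would, in place of code of your own. Each camera call takes 0.05 s, during which the arm holds its last target.

## Working session

There is one attempt and no reset: what is moved stays moved. The work goes in short steps, Python scripts to look and compute and a tool call to move; the robot and the scene stay as the last step left them, time stands still between calls to the robot, and variables do not carry over. Pictures are saved under pics/ and viewed, and the job is handed in when it is done.

Besides the shell and the picture viewer there is one more tool, called after "Emit:" as a command line: name --argument value ..., lists and objects as JSON in quotes. carry_out: Moves the arm, as the interface text tells. Its arguments: {"type":"object","properties":{"motion":{"type":"array"},"newtons":{"type":"number"}},"required":["motion"]}

```bash
mkdir -p pics; cat > h.py <<'E'
import numpy as np, cv2
from cell import observe, eyes, finish_job, models, bot
def info(n):
    i=eyes.camera_info(n); return np.array(i["camera_matrix"]),np.array(i["T"]),i
def cloud(n,depth,K,T):
    v,u=np.mgrid[0:depth.shape[0],0:depth.shape[1]]
    x=(u-K[0,2])/K[0,0]*depth; y=(v-K[1,2])/K[1,1]*depth
    P=np.stack([x,-y,-depth],-1)
    W=P@T[:3,:3].T+T[:3,3]
    W[depth<=0]=np.nan
    return W
def snap(n,save=None):
    K,T,_=info(n); p,d=eyes.read_camera(n)
    if save: cv2.imwrite('pics/%s.png'%save,p[:,:,::-1])
    np.savez('last_%s.npz'%n,p=p,d=d,K=K,T=T)
    return p,d,cloud(n,d,K,T)
E
python3 - <<'E'
from h import *
print(observe(), bot.nose_length)
for n in("scene","top"):
    snap(n,n+"0"); print(info(n)[2])
E
```

```text
{'t': 0.0, 'qpos': array([ 1.16598849e+00,  4.23840637e-01,  1.63065421e+00, -2.13094357e-06,
        1.08860428e+00, -1.89728770e-02]), 'joint_vel': array([ 0.00027787,  0.00010344, -0.00021089, -0.00055673,  0.00209479,
       -0.00254132]), 'tau': array([ 1.83883065e-03, -5.44651365e+01, -2.73660904e+01,  6.46299915e-02,
        2.28585204e-02, -1.36753438e-04]), 'eef_pos': array([0.23496487, 0.57859225, 0.23591587]), 'tool_rot': array([-3.14008641e+00, -2.66943035e-05,  2.75575866e+00]), 'contact_force': array([-0.16765562, -0.08738146,  0.40663817]), 'ft_torque': array([7.92243727e-05, 1.46416934e-02, 8.86063572e-02]), 'opening': 0.9990354035719793} 0.014
{'camera_matrix': array([[401.38909923,   0.        , 322.52310284],
       [  0.        , 401.38909923, 201.57770006],
       [  0.        ,   0.        ,   1.        ]]), 'T': array([[-0.60640581, -0.58763869,  0.53567973,  1.11064074],
       [ 0.79495101, -0.43276194,  0.42517056,  0.51478135],
       [-0.01802487,  0.68366504,  0.72957331,  0.81397338],
       [ 0.        ,  0.        ,  0.        ,  1.        ]])}
{'camera_matrix': array([[372.16753544,   0.        , 323.2434755 ],
       [  0.        , 372.16753544, 200.96551056],
       [  0.        ,   0.        ,   1.        ]]), 'T': array([[-0.02333472,  0.99606746, -0.08546992,  0.47843046],
       [-0.99967203, -0.02234568,  0.01251034,  0.11060923],
       [ 0.01055126,  0.08573381,  0.99626221,  1.09345585],
       [ 0.        ,  0.        ,  0.        ,  1.        ]])}
```

View pics/scene0.png

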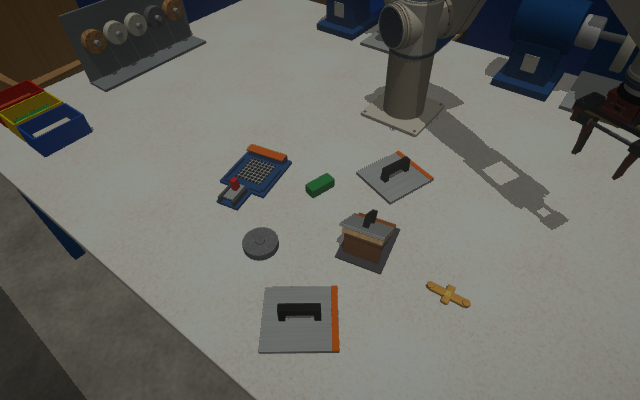

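View pics/top0.png

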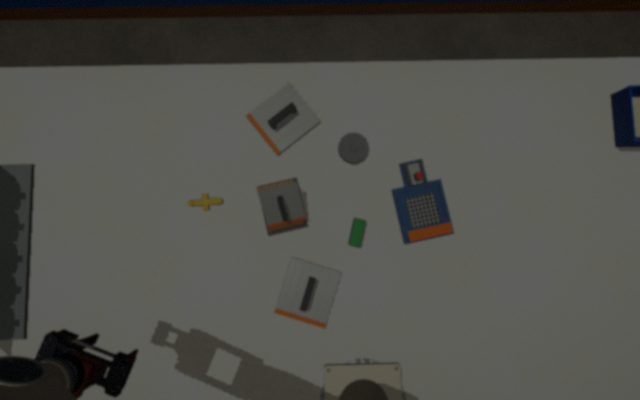

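The scene shows three cover-like plates. In the top view they are at (283,118) flat on the bench, (308,292) flat and larger, and (283,207) on the wooden rest. The one on the rest looks smallest. There is one port at (422,212), with its keeper towards the robot and the red latch at (418,175). The wheel is at (353,148), the compound at (357,232) and the guard at (206,202).

```bash
cat > m.py <<'E'
from h import *
for cam in("top","scene"):
    p,d,W=snap(cam,cam+"1")
    for n in("cover","cover_grip","rest","port","latch","latch_grip","wheel_mid","compound_mid","guard_mid"):
        for r in models.cut_out(n,cam):
            m=r["pixels"]; w=W[m]; w=w[~np.isnan(w[:,0])]
            if len(w)==0: continue
            (c,s,a)=cv2.minAreaRect((w[:,:2]*1000).astype(np.float32))
            print(cam,n,round(r["confidence"],2),[int(x) for x in r["location"]],m.sum(),"med",np.round(np.median(w,0),3),"z",np.round(np.percentile(w[:,2],[2,98]),3),"rect",np.round(c),np.round(s),round(a,1))
            np.save(f"mask_{cam}_{n}_{int(r['location'][0])}.npy",m)
for c,(r0,r1,c0,c1) in {"top":(70,340,180,470)}.items():
    p=np.load('last_top.npz')['p'][r0:r1,c0:c1,::-1]
    cv2.imwrite('pics/crop_top.png',cv2.resize(np.clip(p.astype(int)*1.6,0,255).astype(np.uint8),None,fx=2.2,fy=2.2,interpolation=cv2.INTER_CUBIC))
p=np.load('last_scene.npz')['p'][130:310,200:460,::-1]
cv2.imwrite('pics/crop_scene.png',cv2.resize(p,None,fx=3,fy=3,interpolation=cv2.INTER_CUBIC))
E
python3 m.py
```

```text
top cover 0.91 [201, 282] 1606 med [0.561 0.209 0.073] z [0.031 0.104] rect [563. 216.] [117. 124.] 15.2
top cover 0.76 [120, 283] 2763 med [0.819 0.21  0.011] z [0.007 0.056] rect [825. 211.] [156. 169.] 37.1
top cover 0.57 [290, 305] 3019 med [0.313 0.146 0.011] z [0.007 0.056] rect [313. 147.] [150. 164.] 72.3
top cover_grip 0.81 [292, 306] 3187 med [0.313 0.147 0.011] z [0.005 0.056] rect [311. 148.] [158. 170.] 71.9
top cover_grip 0.73 [204, 282] 1551 med [0.561 0.21  0.074] z [0.034 0.104] rect [559. 217.] [103. 121.] 12.4
top cover_grip 0.71 [122, 281] 2763 med [0.817 0.209 0.011] z [0.006 0.056] rect [822. 210.] [151. 171.] 37.6
top rest 0.9 [223, 285] 525 med [0.506 0.213 0.028] z [0.001 0.099] rect [562. 217.] [152. 120.] 11.9
top port 0.9 [207, 417] 3476 med [ 0.551 -0.182  0.011] z [0.004 0.039] rect [ 570. -189.] [237. 158.] 10.3
top latch 0.77 [173, 412] 222 med [ 0.641 -0.168  0.027] z [0.022 0.064] rect [ 645. -172.] [58. 33.] 9.8
top latch_grip 0.72 [173, 416] 215 med [ 0.643 -0.169  0.027] z [0.022 0.064] rect [ 647. -172.] [58. 33.] 8.0
top wheel_mid 0.81 [145, 350
[... 1353 characters left out ...]
] rect [ 639. -170.] [76. 37.] 13.6
scene wheel_mid 0.73 [242, 258] 1012 med [0.733 0.015 0.022] z [0.    0.027] rect [721.   3.] [110.  88.] 39.7
scene wheel_mid 0.47 [222, 368] 829 med [0.571 0.219 0.085] z [0.038 0.107] rect [562. 198.] [104. 144.] 11.0
scene compound_mid 0.69 [188, 233] 247 med [ 0.645 -0.165  0.028] z [0.023 0.063] rect [ 647. -170.] [61. 34.] 9.4
scene compound_mid 0.62 [187, 318] 379 med [0.485 0.014 0.03 ] z [0.004 0.035] rect [482.   7.] [34. 77.] 74.1
scene guard_mid 0.68 [292, 446] 514 med [0.581 0.445 0.01 ] z [0.001 0.014] rect [577. 443.] [55. 92.] 28.5
scene guard_mid 0.59 [223, 371] 834 med [0.571 0.22  0.086] z [0.039 0.107] rect [560. 215.] [104. 109.] 12.4
```

```bash
ls . pics
```

```text
.:
h.py
last_scene.npz
last_top.npz
m.py
mask_scene_compound_mid_187.npy
mask_scene_compound_mid_188.npy
mask_scene_cover_172.npy
mask_scene_cover_222.npy
mask_scene_cover_318.npy
mask_scene_cover_grip_176.npy
mask_scene_cover_grip_223.npy
mask_scene_cover_grip_318.npy
mask_scene_guard_mid_223.npy
mask_scene_guard_mid_292.npy
mask_scene_latch_189.npy
mask_scene_latch_grip_191.npy
mask_scene_port_173.npy
mask_scene_rest_249.npy
mask_scene_wheel_mid_222.npy
mask_scene_wheel_mid_242.npy
mask_top_compound_mid_231.npy
mask_top_cover_120.npy
mask_top_cover_201.npy
mask_top_cover_290.npy
mask_top_cover_grip_122.npy
mask_top_cover_grip_204.npy
mask_top_cover_grip_292.npy
mask_top_guard_mid_202.npy
mask_top_latch_173.npy
mask_top_latch_grip_173.npy
mask_top_port_207.npy
mask_top_rest_223.npy
mask_top_wheel_mid_145.npy
pics

pics:
crop_scene.png
crop_top.png
scene0.png
scene1.png
top0.png
top1.png
```

View pics/crop_top.png

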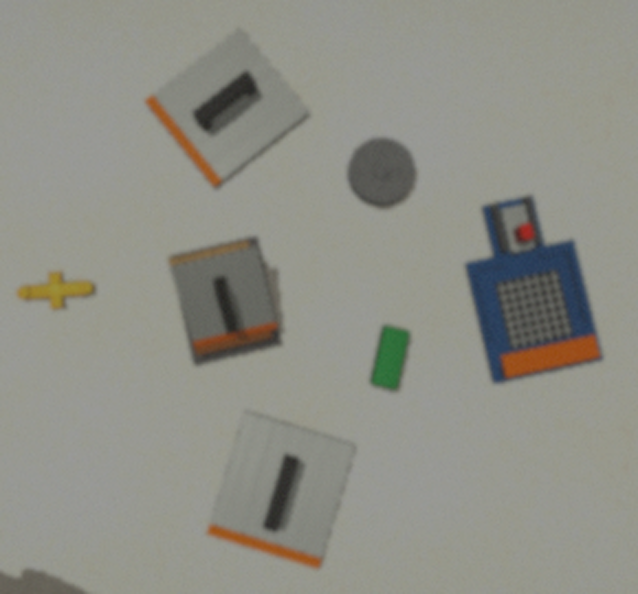

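View pics/crop_scene.png

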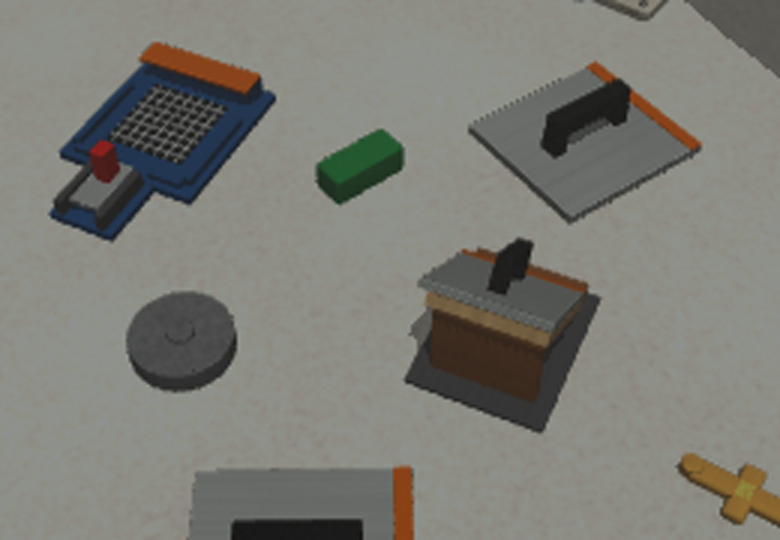

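The smallest cover is the one on the rest: it measures about 120 mm, and the others are over 140. Now the precise fits.

```bash
cat > fit.py <<'E'
from h import *
def load(c):
    z=np.load(f'last_{c}.npz'); return z['p'].astype(int),cloud(c,z['d'],z['K'],z['T'])
for c in("top","scene"):
    p,W=load(c); R,G,B=p[...,0],p[...,1],p[...,2]
    ok=~np.isnan(W[...,0])
    near=lambda x,y,r: ok&(np.hypot(W[...,0]-x,W[...,1]-y)<r)
    # cover
    m=near(.56,.215,.1)&(W[...,2]>.02)
    w=W[m]; 
    # ransac plane
    best=None;rng=np.random.default_rng(0)
    for _ in range(500):
        a=w[rng.choice(len(w),3,False)]; n=np.cross(a[1]-a[0],a[2]-a[0]); 
        if np.linalg.norm(n)<1e-6: continue
        n/=np.linalg.norm(n); n*=np.sign(n[2]); k=np.abs((w-a[0])@n)<.002
        if best is None or k.sum()>best.sum(): best=k
    q=w[best]; c0=q.mean(0); n=np.linalg.svd(q-c0)[2][2]; n*=np.sign(n[2])
    print(c,"plane n",n.round(4),"tilt",np.degrees(np.arccos(n[2])),"downdir yaw",np.degrees(np.arctan2(-n[1],-n[0])),"d",c0@n, best.sum())
    ex=np.array([-n[0],-n[1],0]);ex/=np.linalg.norm(ex); yv=np.cross(n,ex); yv/=np.linalg.norm(yv); xv=np.cross(yv,n)
    u=np.stack([(q-c0)@xv,(q-c0)@yv],1)
    r=cv2.minAreaRect((u*1000).astype(np.float32)); print(" plate rect",np.round(r[0],1),np.round(r[1],1),r[2], "c0",c0.round(4))
    h=(w-c0)@n; hh=w[(h>.024)&(h<.04)]
    uh=np.stack([(hh-c0)@xv,(hh-c0)@yv],1); r2=cv2.minAreaRect((uh*1000).astype(np.float32)); print(" handle",len(hh),np.round(r2[0],1),np.round(r2[1],1),r2[2],"max h",np.percentile((hh-c0)@n,[50,95]),"mean",hh.mean(0).round(4))
    ctr=c0+xv*r2[0][0]/1000+yv*r2[0][1]/1000+n*.024; print(" grip est",ctr.round(4),"x",xv.round(3),"y",yv.round(3))
    ho=w[(np.abs(h)<.003)&(R[m]>1.6*B[m])]; print(' orange',len(ho),ho.mean(0).round(4))
    # port
    o=near(.5,-.2,.12)&(R>1.7*G)&(R>60)&(W[...,2]>.025)&(W[...,2]<.045)
    w=W[o]; r=cv2.minAreaRect((w[:,:2]*1000).astype(np.float32)); print(" lip",len(w),np.round(r[0]),np.round(r[1]),r[2],'z',np.median(w[:,2]),"mean",w.mean(0).round(4))
    o=near(.645,-.17,.06)&(R>2*G)&(W[...,2]>.03)
    w=W[o]; print(" red",len(w),w.mean(0).round(4),"zmax",w[:,2].max()); t=w[w[:,2]>.054]; print(" redtop",len(t),t.mean(0).round(4))
    bl=near(.56,-.18,.14)&(B>1.4*R)&(B>G); w=W[bl]
    for lo,hi in((-.005,.006),(.006,.0125),(.0125,.025)):
        k=w[(w[:,2]>lo)&(w[:,2]<hi)]
        if len(k)>5:
            r=cv2.minAreaRect((k[:,:2]*1000).astype(np.float32)); print(" blue",lo,len(k),np.round(r[0]),np.round(r[1]),round(r[2],1), k.mean(0).round(3))
E
python3 fit.py
```

```text
top plane n [-0.5565 -0.118   0.8224] tilt 34.67445483852345 downdir yaw 11.972594559847941 d -0.28040602027969286 1103
 plate rect [-3.8  0.6] [132.  109.7] 0.11523395031690598 c0 [0.5576 0.2106 0.0666]
 handle 119 [0.4 0.7] [13.9 66.4] 89.64472198486328 max h [0.03156206 0.03387789] mean [0.5425 0.2078 0.094 ]
 grip est [0.5444 0.2086 0.0866] x [0.805 0.171 0.569] y [-0.207  0.978  0.   ]
 orange 162 [0.511  0.2026 0.0345]
 lip 422 [ 476. -203.] [ 28. 123.] 11.054169654846191 z 0.03489213621481335 mean [ 0.4754 -0.203   0.0349]
 red 42 [ 0.6339 -0.1722  0.0596] zmax 0.06704022900181372
 redtop 35 [ 0.6343 -0.173   0.0616]
 blue -0.005 35 [ 572. -163.] [210. 147.] 22.8 [ 0.572 -0.174  0.005]
 blue 0.006 900 [ 570. -185.] [228. 145.] 10.7 [ 0.566 -0.178  0.01 ]
 blue 0.0125 359 [ 569. -185.] [223. 142.] 11.6 [ 0.568 -0.185  0.016]
scene plane n [-0.5526 -0.117   0.8252] tilt 34.3928388636171 downdir yaw 11.956710501871072 d -0.27699076751446194 641
 plate rect [-9.2 -3. ] [109.3 128.4] 89.97296142578125 c0 [0.562  0.2187 0.0717]
 handle 71 [-6.9 -2.9] [14.2 66.7] 89.0596923828125 max h [0.03113624 0.03250226] mean [0.5468 0.2138 0.0971]
 grip est [0.5438 0.2119 0.0877] x [0.807 0.171 0.565] y [-0.207  0.978 -0.   ]
 orange 81 [0.5082 0.2131 0.0356]
 lip 259 [ 478. -201.] [ 32. 124.] 10.687561988830566 z 0.03547684485350533 mean [ 0.4774 -0.1991  0.0354]
 red 93 [ 0.6384 -0.1668  0.0509] zmax 0.06409092064816535
 redtop 43 [ 0.6371 -0.168   0.0607]
 blue -0.005 49 [ 583. -153.] [119. 230.] 64.3 [ 0.616 -0.15   0.005]
 blue 0.006 870 [ 573. -182.] [234. 150.] 11.1 [ 0.562 -0.173  0.01 ]
 blue 0.0125 341 [ 574. -181.] [229. 143.] 11.0 [ 0.556 -0.176  0.016]
```

```bash
cat > plan.py <<'E'
from h import *
from scipy.spatial.transform import Rotation as Ro, Slerp
def cur():
    o=observe(); return np.array(o['eef_pos']),Ro.from_euler('xyz',o['tool_rot'])
def frame(yaw_deg,tilt_deg):
    """plate axes (x,y,n) columns; tool rot: x=-px,y=py,z=-n"""
    Rp=(Ro.from_euler('z',yaw_deg,degrees=True)*Ro.from_euler('y',-tilt_deg,degrees=True))
    return Rp, Rp*Ro.from_matrix(np.diag([-1.,1,-1]))
def plan(p0,R0,p1,R1,grip,frac_rot=1.0,n=None,show=True):
    d=np.linalg.norm(p1-p0); rv=(R0.inv()*R1).as_rotvec(); a=np.degrees(np.abs(rv)).max()
    N=n or max(1,int(np.ceil(max(d/.0285,a/5.8))))
    sl=Slerp([0,1],Ro.concatenate([R0,R1])); p,R=p0.copy(),R0; rows=[]
    for i in range(1,N+1):
        s=i/N; pt=p0+(p1-p0)*s; Rt=sl(s)
        dp=np.round(R.inv().apply(pt-p)/.03,2); tw=np.round(np.degrees((R.inv()*Rt).as_rotvec())/6,2)
        rows.append('{"dp":[%g,%g,%g],"twist":[%g,%g,%g],"grip":%g}'%(*(dp+0.),*(tw+0.),grip))
        p=p+R.apply(dp*.03); R=R*Ro.from_rotvec(np.radians(tw*6))
    if show:
        for i in range(0,N,12): print('['+',\n'.join(rows[i:i+12])+']\n')
    print("N",N,"end err",((p-p1)*1000).round(2),np.degrees((R.inv()*R1).magnitude()).round(2))
    return p,R
E
python3 - <<'E'
from plan import *
p,R=cur()
Rp,Rt=frame(12,35); n=Rp.apply([0,0,1]); g=np.array([.544,.2102,.0872])
plan(p,R,g+n*.14,Rt,1)
E
```

```text
[{"dp":[-0.75,-0.56,0.07],"twist":[-0.11,-0.35,-0.34],"grip":1},
{"dp":[-0.72,-0.59,0.1],"twist":[-0.11,-0.36,-0.35],"grip":1},
{"dp":[-0.7,-0.62,0.11],"twist":[-0.11,-0.35,-0.34],"grip":1},
{"dp":[-0.67,-0.65,0.13],"twist":[-0.1,-0.35,-0.35],"grip":1},
{"dp":[-0.64,-0.66,0.15],"twist":[-0.11,-0.36,-0.34],"grip":1},
{"dp":[-0.61,-0.7,0.16],"twist":[-0.11,-0.35,-0.34],"grip":1},
{"dp":[-0.58,-0.71,0.18],"twist":[-0.11,-0.36,-0.35],"grip":1},
{"dp":[-0.54,-0.74,0.19],"twist":[-0.11,-0.35,-0.34],"grip":1},
{"dp":[-0.52,-0.76,0.2],"twist":[-0.11,-0.35,-0.35],"grip":1},
{"dp":[-0.47,-0.78,0.21],"twist":[-0.1,-0.36,-0.34],"grip":1},
{"dp":[-0.44,-0.8,0.21],"twist":[-0.11,-0.35,-0.34],"grip":1},
{"dp":[-0.41,-0.82,0.23],"twist":[-0.11,-0.35,-0.35],"grip":1}]

[{"dp":[-0.36,-0.83,0.23],"twist":[-0.11,-0.36,-0.34],"grip":1},
{"dp":[-0.33,-0.85,0.23],"twist":[-0.11,-0.35,-0.35],"grip":1},
{"dp":[-0.28,-0.87,0.24],"twist":[-0.11,-0.35,-0.34],"grip":1},
{"dp":[-0.25,-0.87,0.23],"twist":[-0.11,-0.36,-0.34],"grip":1}]

N 16 end err [0.01 0.01 0.03] 0.04
```

Emit:
carry_out --motion '[{"dp":[-0.75,-0.56,0.07],"twist":[-0.11,-0.35,-0.34],"grip":1},{"dp":[-0.72,-0.59,0.1],"twist":[-0.11,-0.36,-0.35],"grip":1},{"dp":[-0.7,-0.62,0.11],"twist":[-0.11,-0.35,-0.34],"grip":1},{"dp":[-0.67,-0.65,0.13],"twist":[-0.1,-0.35,-0.35],"grip":1},{"dp":[-0.64,-0.66,0.15],"twist":[-0.11,-0.36,-0.34],"grip":1},{"dp":[-0.61,-0.7,0.16],"twist":[-0.11,-0.35,-0.34],"grip":1},{"dp":[-0.58,-0.71,0.18],"twist":[-0.11,-0.36,-0.35],"grip":1},{"dp":[-0.54,-0.74,0.19],"twist":[-0.11,-0.35,-0.34],"grip":1},{"dp":[-0.52,-0.76,0.2],"twist":[-0.11,-0.35,-0.35],"grip":1},{"dp":[-0.47,-0.78,0.21],"twist":[-0.1,-0.36,-0.34],"grip":1},{"dp":[-0.44,-0.8,0.21],"twist":[-0.11,-0.35,-0.34],"grip":1},{"dp":[-0.41,-0.82,0.23],"twist":[-0.11,-0.35,-0.35],"grip":1}]'

```text
t: 2.6
eef_pos: [0.4084, 0.2894, 0.2109]
tool_rot: [3.103, 0.461, -3.095]
contact_force: [1.4, -0.6, 0.8]
opening: 0.998
```

Emit:
carry_out --motion '[{"dp":[-0.36,-0.83,0.23],"twist":[-0.11,-0.36,-0.34],"grip":1},{"dp":[-0.33,-0.85,0.23],"twist":[-0.11,-0.35,-0.35],"grip":1},{"dp":[-0.28,-0.87,0.24],"twist":[-0.11,-0.35,-0.34],"grip":1},{"dp":[-0.25,-0.87,0.23],"twist":[-0.11,-0.36,-0.34],"grip":1},{"dp":[0,0,0],"twist":[0,0,0],"grip":1}]'

```text
t: 3.22
eef_pos: [0.4655, 0.1919, 0.2015]
tool_rot: [3.141, 0.61, -2.936]
contact_force: [-0.7, 0.4, -0.1]
opening: 0.999
```

```bash
python3 - <<'E'
from plan import *
p,R=cur(); print(p,observe()['qpos'].round(3),observe()['contact_force'])
pic,d,W=snap("wrist","w1"); 
h=Ro.from_matrix(R.as_matrix())
K,T,_=info("wrist"); print("cam in tool",R.inv().apply(T[:3,3]-p).round(4)); print((R.as_matrix().T@T[:3,:3]).round(3))
E
```

```text
[0.46545394 0.1918989  0.20153568] [ 0.448  0.162  2.293 -0.995  0.164 -0.382] [-0.65076578  0.4213334  -0.11834023]
cam in tool [ 0.0811 -0.0003 -0.1467]
[[ 0.     0.956  0.294]
 [ 1.     0.001 -0.002]
 [-0.002  0.294 -0.956]]
```

View pics/w1.png

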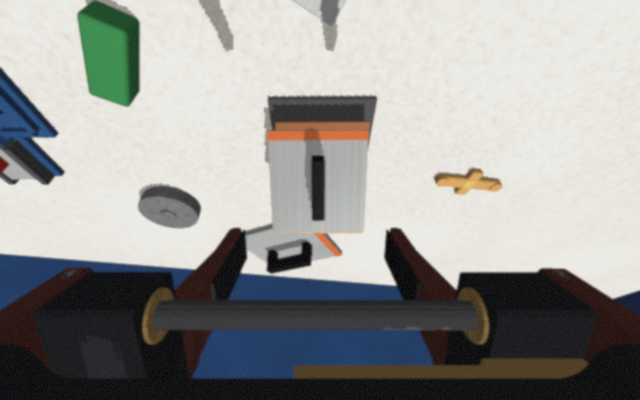

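```bash
cat > wf.py <<'E'
from plan import *
import sys
def platefit(c='wrist',x=.56,y=.215,r=.1,zmin=.02):
    z=np.load(f'last_{c}.npz'); p=z['p'].astype(int); W=cloud(c,z['d'],z['K'],z['T'])
    m=(np.hypot(W[...,0]-x,W[...,1]-y)<r)&(W[...,2]>zmin)&(np.arange(400)[:,None]<235)
    w=W[m]; col=p[m]; rng=np.random.default_rng(0); best=None
    for _ in range(500):
        a=w[rng.choice(len(w),3,False)]; n=np.cross(a[1]-a[0],a[2]-a[0])
        if np.linalg.norm(n)<1e-6: continue
        n/=np.linalg.norm(n); n*=np.sign(n[2]); k=np.abs((w-a[0])@n)<.0015
        if best is None or k.sum()>best.sum(): best=k
    q=w[best]; c0=q.mean(0); n=np.linalg.svd(q-c0)[2][2]; n*=np.sign(n[2])
    ex=np.array([-n[0],-n[1],0]);ex/=np.linalg.norm(ex); yv=np.cross(n,ex); yv/=np.linalg.norm(yv); xv=np.cross(yv,n)
    print("tilt",np.degrees(np.arccos(n[2])).round(2),"yaw",np.degrees(np.arctan2(-n[1],-n[0])).round(2))
    f=lambda q:np.stack([(q-c0)@xv,(q-c0)@yv],1)*1000
    r=cv2.minAreaRect(f(q).astype(np.float32)); print("plate",np.round(r[0],1),np.round(r[1],1),r[2]); u=f(q); print(np.percentile(u,[.5,2,50,98,99.5],axis=0).round(1).tolist())
    h=(w-c0)@n; hh=w[(h>.028)&(h<.036)]; uh=f(hh); r2=cv2.minAreaRect(uh.astype(np.float32)); print("handle",len(hh),np.round(r2[0],1),np.round(r2[1],1),r2[2],"h",np.median(h[(h>.028)&(h<.036)]))
    print("grip",(c0+xv*r2[0][0]/1000+yv*r2[0][1]/1000+n*.024).round(4))
    o=(np.abs(h)<.004)&(col[:,0]>1.7*col[:,2]); uo=f(w[o]); print("orange",np.percentile(uo,[1,50,99],axis=0).round(1).tolist())
if __name__=="__main__": platefit()
E
python3 wf.py
```

```text
tilt 34.78 yaw 12.25
plate [ 1.2 -0.1] [124.9 110. ] 0.004913310054689646
[[-55.8, -54.4], [-54.5, -52.8], [-2.2, 0.0], [61.1, 52.7], [63.0, 54.2]]
handle 811 [ 3.6 -0.4] [65.8 13.3] 0.20954735577106476 h 0.03188952493171177
grip [0.5434 0.2102 0.0845]
orange [[-64.4, -53.0], [-53.5, 2.5], [-46.0, 53.6]]
```

```bash
python3 - <<'E'
from plan import *
p,R=cur()
Rp,Rt=frame(12.1,34.9); n=Rp.apply([0,0,1]); g=np.array([.5434,.2102,.085])
plan(p,R,g-n*.002,Rt,1,n=7)
E
```

```text
[{"dp":[0.01,0,0.68],"twist":[0,0,-0.01],"grip":1},
{"dp":[0.01,0.01,0.69],"twist":[0,0,0],"grip":1},
{"dp":[0,0,0.68],"twist":[-0.01,0.01,-0.01],"grip":1},
{"dp":[0.01,0.01,0.68],"twist":[0,0,0],"grip":1},
{"dp":[0.01,0,0.69],"twist":[0,0,-0.01],"grip":1},
{"dp":[0.01,0,0.68],"twist":[0,0,0],"grip":1},
{"dp":[0,0.01,0.68],"twist":[-0.01,0,-0.01],"grip":1}]

N 7 end err [0.04 0.14 0.15] 0.03
```

Emit:
carry_out --motion '[{"dp":[0.01,0,0.68],"twist":[0,0,0],"grip":1},{"dp":[0.01,0,0.68],"twist":[0,0,0],"grip":1},{"dp":[0.01,0,0.68],"twist":[0,0,0],"grip":1},{"dp":[0.01,0.01,0.68],"twist":[0,0,0],"grip":1},{"dp":[0.01,0.01,0.5],"twist":[0,0,0],"grip":1},{"dp":[0.01,0,0.5],"twist":[0,0,0],"grip":1}]'

```text
t: 4.03
eef_pos: [0.534, 0.2109, 0.1355]
tool_rot: [3.14, 0.565, -2.932]
contact_force: [-0.7, -0.4, -0.0]
opening: 0.993
```

Emit:
carry_out --motion '[{"dp":[0,0,0.4],"twist":[0,0,0],"grip":1},{"dp":[0,0,0.4],"twist":[0,0,0],"grip":1},{"dp":[0,0,0.26],"twist":[0,0,0],"grip":1},{"dp":[0,0,0],"twist":[0,0,0],"grip":1}]'

```text
t: 4.53
eef_pos: [0.5531, 0.2161, 0.1163]
tool_rot: [-3.139, 0.55, -2.933]
contact_force: [-0.0, 1.3, -0.1]
opening: 1.001
```

```bash
python3 - <<'E'
from plan import *
p,R=cur(); print(p,R.as_euler('xyz'),observe()['qpos'].round(3),observe()['contact_force'])
Rp,Rt=frame(12.1,34.9); n=Rp.apply([0,0,1]); g=np.array([.5434,.2102,.085])
print(Rp.inv().apply(p-g)*1000)
pic,d,W=snap("wrist","w2"); 
E
```

```text
[0.55307028 0.21612349 0.11634735] [-3.13850069  0.54971542 -2.93281769] [ 0.405  0.453  2.12  -1.311  0.109 -0.094] [-0.00160585  1.25077534 -0.11947338]
[26.70851245  3.76482106 19.58928453]
```

View pics/w2.png

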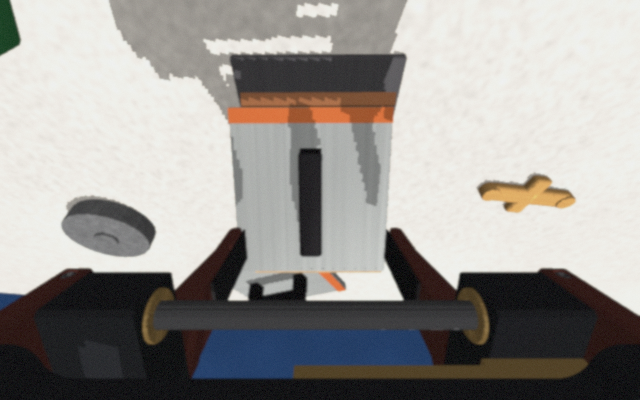

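The wrist hit limits (q5 at 0.11, q4 at -1.31), so a 35° tool tilt isn't reachable at this spot. I'll grip with the tool only 12° off vertical. The jaws turn about the bar's y axis, so the pads still lie flat on it.

```bash
python3 - <<'E'
from plan import *
p,R=cur()
g=np.array([.5434,.2102,.085])
_,Rt=frame(12.1,12); zt=Rt.apply([0,0,1])
a,b=plan(p,R,g-zt*.07,Rt,1)
plan(a,b,g+zt*.001,Rt,1,n=5)
E
```

```text
[{"dp":[0.02,-0.03,-0.37],"twist":[-0.01,0.81,-0.01],"grip":1},
{"dp":[0.05,-0.04,-0.37],"twist":[-0.01,0.82,0],"grip":1},
{"dp":[0.07,-0.03,-0.36],"twist":[-0.01,0.81,-0.01],"grip":1},
{"dp":[0.12,-0.03,-0.36],"twist":[-0.01,0.81,-0.01],"grip":1}]

N 4 end err [-0.15 -0.05  0.01] 0.03
[{"dp":[0,0,0.47],"twist":[0,0,0],"grip":1},
{"dp":[0,0,0.48],"twist":[0,0,0],"grip":1},
{"dp":[0,0,0.47],"twist":[0,0,0],"grip":1},
{"dp":[0,0,0.47],"twist":[0,0,0],"grip":1},
{"dp":[-0.01,0,0.48],"twist":[0,0,0],"grip":1}]

N 5 end err [ 0.15  0.03 -0.03] 0.03
```

Emit:
carry_out --motion '[{"dp":[0.02,-0.03,-0.37],"twist":[-0.01,0.81,-0.01],"grip":1},{"dp":[0.05,-0.04,-0.37],"twist":[-0.01,0.82,0],"grip":1},{"dp":[0.07,-0.03,-0.36],"twist":[-0.01,0.81,-0.01],"grip":1},{"dp":[0.12,-0.03,-0.36],"twist":[-0.01,0.81,-0.01],"grip":1},{"dp":[0,0,0],"twist":[0,0,0],"grip":1}]'

```text
t: 5.2
eef_pos: [0.545, 0.1999, 0.1409]
tool_rot: [-3.102, 0.364, -2.943]
contact_force: [0.0, -0.4, -0.6]
opening: 1.0
```

```bash
python3 - <<'E'
from plan import *
p,R=cur(); print(p,R.as_euler('xyz'),observe()['qpos'].round(3))
pic,d,W=snap("wrist","w3")
from wf import platefit
platefit(r=.08)
g=np.array([.5434,.2102,.085])
_,Rt=frame(12.1,12); zt=Rt.apply([0,0,1])
plan(p,R,g+zt*.001,Rt,1,n=5)
E
```

```text
[0.54495813 0.19985394 0.14094371] [-3.10179274  0.36415861 -2.94268294] [ 0.384  0.395  2.025 -0.283  0.384 -1.133]
tilt 34.62 yaw 12.32
plate [ 1.6 -0.2] [110.   93.9] 89.85688781738281
[[-44.1, -54.5], [-42.4, -52.9], [-0.8, 0.0], [46.2, 52.5], [48.0, 54.1]]
handle 1632 [12.7 -0.1] [13.7 59. ] 89.90614318847656 h 0.03183475885055562
grip [0.5408 0.2098 0.0827]
orange [[-52.0, -53.2], [-41.7, 1.7], [-33.5, 53.3]]
[{"dp":[0.13,0.08,0.35],"twist":[-0.08,0.3,-0.03],"grip":1},
{"dp":[0.12,0.08,0.36],"twist":[-0.09,0.29,-0.03],"grip":1},
{"dp":[0.11,0.08,0.36],"twist":[-0.08,0.29,-0.03],"grip":1},
{"dp":[0.09,0.08,0.37],"twist":[-0.08,0.3,-0.02],"grip":1},
{"dp":[0.09,0.07,0.37],"twist":[-0.08,0.29,-0.03],"grip":1}]

N 5 end err [ 0.   -0.04 -0.05] 0.04
```

View pics/w3.png

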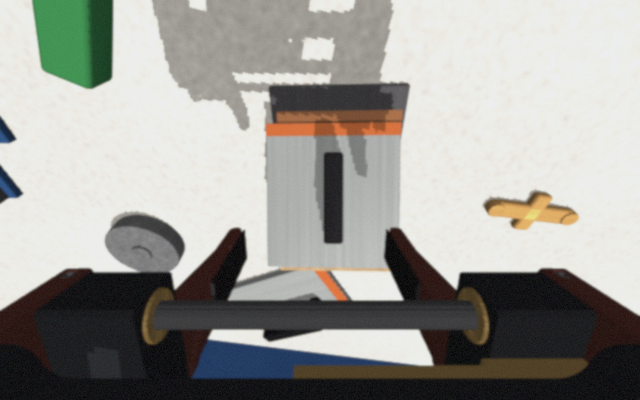

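Emit:
carry_out --motion '[{"dp":[0.13,0.08,0.35],"twist":[-0.08,0.3,-0.03],"grip":1},{"dp":[0.12,0.08,0.36],"twist":[-0.09,0.29,-0.03],"grip":1},{"dp":[0.11,0.08,0.36],"twist":[-0.08,0.29,-0.03],"grip":1},{"dp":[0.09,0.08,0.37],"twist":[-0.08,0.3,-0.02],"grip":1},{"dp":[0.09,0.07,0.37],"twist":[-0.08,0.29,-0.03],"grip":1},{"dp":[0,0,0],"twist":[0,0,0],"grip":1}]'

```text
t: 6.0
eef_pos: [0.5416, 0.2094, 0.0812]
tool_rot: [-3.14, 0.205, -2.929]
contact_force: [0.2, 0.6, 0.3]
opening: 1.005
```

```bash
python3 - <<'E'
from plan import *
p,R=cur(); print(p,R.as_euler('xyz'),observe()['qpos'].round(3),observe()['contact_force'])
g=np.array([.5434,.2102,.085])
Rp,_=frame(12.1,34.9);print("plate-axes offset mm",Rp.inv().apply(p-g)*1000)
pic,d,W=snap("wrist","w4")
_,Rt=frame(12.1,12); zt=Rt.apply([0,0,1])
plan(p,R,g+zt*.001,Rt,1,n=1)
E
```

```text
[0.54160116 0.20938252 0.08121941] [-3.13963191  0.20468213 -2.92948186] [ 0.365  0.525  1.95  -0.073  0.466 -1.355] [0.15803717 0.61653534 0.31227299]
plate-axes offset mm [-3.74613574 -0.42224675 -1.99628567]
[{"dp":[-0.09,0.01,-0.08],"twist":[-0.02,-0.05,0.01],"grip":1}]

N 1 end err [ 0.04 -0.11  0.1 ] 0.03
```

View pics/w4.png

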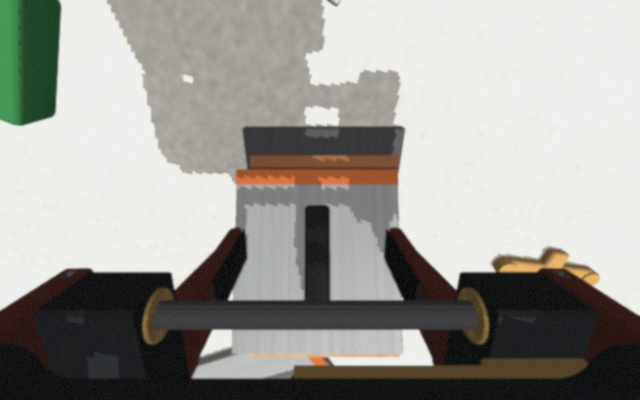

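The handle at column 317 is centred between the fingers at 240 and 393, so I'll close.

Emit:
carry_out --motion '[{"dp":[-0.09,0,-0.06],"twist":[0,0,0],"grip":1},{"dp":[0,0,0],"twist":[0,0,0],"grip":0},{"dp":[0,0,0],"twist":[0,0,0],"grip":0},{"dp":[0,0,0],"twist":[0,0,0],"grip":0},{"dp":[0,0,0],"twist":[0,0,0],"grip":0},{"dp":[0,0,0],"twist":[0,0,0],"grip":0},{"dp":[0,0,0],"twist":[0,0,0],"grip":0}]' --newtons 45

```text
t: 6.92
eef_pos: [0.5443, 0.2103, 0.0847]
tool_rot: [-3.141, 0.206, -2.929]
contact_force: [-0.5, 0.1, 0.2]
opening: 0.359
```

Emit:
carry_out --motion '[{"dp":[0,0,0],"twist":[0,0,0],"grip":0},{"dp":[0,0,0],"twist":[0,0,0],"grip":0},{"dp":[0,0,0],"twist":[0,0,0],"grip":0},{"dp":[0,0,0],"twist":[0,0,0],"grip":0}]' --newtons 45

```text
t: 7.42
eef_pos: [0.544, 0.2103, 0.0846]
tool_rot: [-3.141, 0.206, -2.929]
contact_force: [-0.9, 1.0, -1.7]
opening: 0.152
```

```bash
python3 - <<'E'
from plan import *
p,R=cur()
plan(p,R,p+[0,0,.11],R,0)
E
```

```text
[{"dp":[-0.19,0,-0.9],"twist":[0,0,0],"grip":0},
{"dp":[-0.18,0,-0.89],"twist":[0,0,0],"grip":0},
{"dp":[-0.19,0,-0.9],"twist":[0,0,0],"grip":0},
{"dp":[-0.19,0,-0.9],"twist":[0,0,0],"grip":0}]

N 4 end err [0.02 0.11 0.03] 0.0
```

Emit:
carry_out --motion '[{"dp":[-0.1,0,-0.45],"twist":[0,0,0],"grip":0},{"dp":[-0.1,0,-0.45],"twist":[0,0,0],"grip":0},{"dp":[-0.19,0,-0.9],"twist":[0,0,0],"grip":0},{"dp":[-0.19,0,-0.9],"twist":[0,0,0],"grip":0},{"dp":[-0.19,0,-0.9],"twist":[0,0,0],"grip":0},{"dp":[0,0,0],"twist":[0,0,0],"grip":0}]'

```text
t: 8.18
eef_pos: [0.5461, 0.211, 0.1981]
tool_rot: [-3.141, 0.211, -2.93]
contact_force: [-0.1, 0.7, -5.8]
opening: 0.156
```

```bash
python3 - <<'E'
from plan import *
p,R=cur(); print(p,R.as_euler('xyz'),observe()['qpos'].round(3),observe()['contact_force'],observe()['opening'])
pic,d,W=snap("wrist","w5");snap("scene","s5")
E
```

```text
[0.54613038 0.21099205 0.19809789] [-3.1414809   0.2114018  -2.92962801] [ 0.365  0.338  1.887 -0.049  0.708 -1.384] [-0.05404433  0.66072646 -5.76419408] 0.1561972299635043
```

View pics/w5.png

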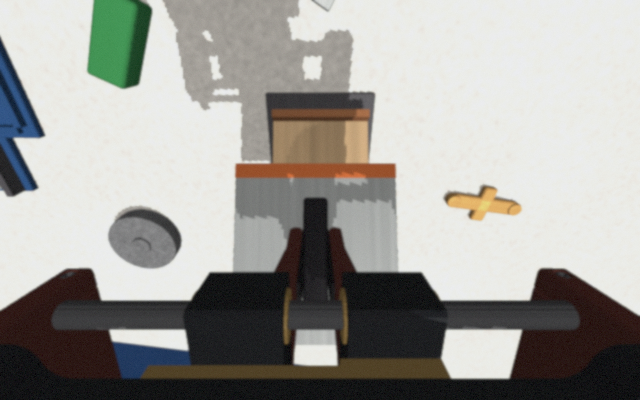

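View pics/s5.png

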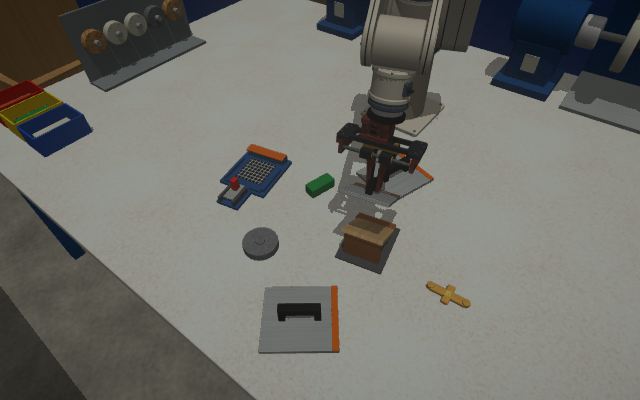

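```bash
cat > held.py <<'E'
from plan import *
def held(p,R):
    z=np.load('last_wrist.npz'); pic=z['p'].astype(int); W=cloud('wrist',z['d'],z['K'],z['T'])
    V,U=np.mgrid[0:400,0:640]
    L=R.inv().apply((W-p).reshape(-1,3)).reshape(W.shape)  # tool frame
    m=(V<265)&~np.isnan(W[...,0])&(np.abs(L[...,1])<.058)&(L[...,2]<.075)&(L[...,2]>-.03)&(L[...,0]>.0)&(L[...,0]<.09)
    w=L[m]; col=pic[m]; rng=np.random.default_rng(0); best=None
    for _ in range(400):
        a=w[rng.choice(len(w),3,False)]; n=np.cross(a[1]-a[0],a[2]-a[0])
        if np.linalg.norm(n)<1e-7: continue
        n/=np.linalg.norm(n); k=np.abs((w-a[0])@n)<.0012
        if best is None or k.sum()>best.sum(): best=k
    q=w[best]; c0=q.mean(0); n=np.linalg.svd(q-c0)[2][2]; n*=-np.sign(n[2])
    # plate axes in tool frame: n, y ~ tool y
    y=np.array([0,1.,0])-n*n[1]; y/=np.linalg.norm(y)
    edge_dir=None
    o=best&(col[:,0]>1.6*col[:,2]); uo=w[o]
    x=np.cross(y,n)
    s=(uo)@x  # -x is toward orange
    # far edge line: for bins in y take min s
    yy=uo@y; bins=np.linspace(-.048,.048,17); e=[]
    for i in range(16):
        k=(yy>=bins[i])&(yy<bins[i+1])
        if k.sum()>3: e.append([(bins[i]+bins[i+1])/2,np.percentile(s[k],3)])
    e=np.array(e); c=np.polyfit(e[:,0],e[:,1],1)
    ylo,yhi=np.percentile(yy,[1,99])
    al=-np.arctan(c[0]); # yaw of plate in its plane
    print("n tool",n.round(3),"rel angle",np.degrees(np.arctan2(n[0],-n[2])).round(2),"roll",np.degrees(n[1]).round(2),"edge s",np.polyval(c,(ylo+yhi)/2).round(4),"slope deg",np.degrees(np.arctan(c[0])).round(2),"y",ylo.round(4),yhi.round(4),"inl",best.sum())
    se=np.polyval(c,(ylo+yhi)/2); d=c0@n
    E=x*se+y*(ylo+yhi)/2+n*(d-.008)
    nw=R.apply(n); print("tilt world",np.degrees(np.arccos(nw[2])).round(2),"plate yaw",np.degrees(np.arctan2(-nw[1],-nw[0])).round(2),"E tool",(E*1000).round(1),"E world",(p+R.apply(E)).round(4),"d",d.round(4), "grip in tool",((E+x*.06+n*.032)*1000).round(1))
    return E,x,y,n
if __name__=="__main__":
    p,R=cur(); snap('wrist'); held(p,R)
E
python3 held.py
```

```text
n tool [ 0.378 -0.003 -0.926] rel angle 22.2 roll -0.15 edge s -0.0595 slope deg -0.14 y -0.0542 0.0521 inl 9928
tilt world 33.99 plate yaw 12.33 E tool [43.  -1.  52.1] E world [0.5137 0.2027 0.1352] d -0.024 grip in tool [-0.5 -1.  -0.2]
```

```bash
python3 - <<'E'
from plan import *
p,R=cur()
plan(p,R,np.array([.64,-.17,.19]),Ro.from_euler('z',-1.2,degrees=True)*R,0)
E
```

```text
[{"dp":[-0.03,-0.93,0.02],"twist":[0,0,0.01],"grip":0},
{"dp":[-0.03,-0.94,0.02],"twist":[0.01,0,0.02],"grip":0},
{"dp":[-0.04,-0.93,0.01],"twist":[0,0,0.01],"grip":0},
{"dp":[-0.03,-0.93,0.02],"twist":[0,0,0.02],"grip":0},
{"dp":[-0.04,-0.93,0.02],"twist":[0,0,0.01],"grip":0},
{"dp":[-0.03,-0.94,0.02],"twist":[0.01,0,0.01],"grip":0},
{"dp":[-0.04,-0.93,0.02],"twist":[0,0,0.02],"grip":0},
{"dp":[-0.04,-0.93,0.02],"twist":[0,0,0.01],"grip":0},
{"dp":[-0.04,-0.94,0.02],"twist":[0.01,0,0.02],"grip":0},
{"dp":[-0.05,-0.93,0.02],"twist":[0,0,0.01],"grip":0},
{"dp":[-0.04,-0.93,0.02],"twist":[0,0,0.01],"grip":0},
{"dp":[-0.05,-0.93,0.02],"twist":[0,0,0.02],"grip":0}]

[{"dp":[-0.04,-0.93,0.02],"twist":[0.01,0,0.01],"grip":0},
{"dp":[-0.05,-0.94,0.02],"twist":[0,0,0.02],"grip":0}]

N 14 end err [-0.02 -0.11  0.13] 0.03
```

Emit:
carry_out --motion '[{"dp":[-0.03,-0.5,0.02],"twist":[0,0,0.01],"grip":0},{"dp":[-0.04,-0.93,0.02],"twist":[0.01,0,0.02],"grip":0},{"dp":[-0.04,-0.93,0.02],"twist":[0,0,0.02],"grip":0},{"dp":[-0.04,-0.93,0.02],"twist":[0,0,0.02],"grip":0},{"dp":[-0.04,-0.93,0.02],"twist":[0,0,0.01],"grip":0},{"dp":[-0.04,-0.93,0.02],"twist":[0,0,0.02],"grip":0},{"dp":[-0.04,-0.93,0.02],"twist":[0,0,0.02],"grip":0},{"dp":[-0.04,-0.93,0.02],"twist":[0,0,0.01],"grip":0},{"dp":[-0.04,-0.93,0.02],"twist":[0,0,0.02],"grip":0},{"dp":[-0.04,-0.93,0.02],"twist":[0.01,0,0.02],"grip":0},{"dp":[-0.04,-0.93,0.02],"twist":[0.01,0,0.02],"grip":0},{"dp":[-0.04,-0.93,0.02],"twist":[0,0,0.02],"grip":0}]'

```text
t: 9.82
eef_pos: [0.6236, -0.1036, 0.1895]
tool_rot: [3.141, 0.204, -2.952]
contact_force: [-0.5, 0.6, -6.3]
opening: 0.16
```

Emit:
carry_out --motion '[{"dp":[-0.04,-0.93,0.02],"twist":[0,0,0.01],"grip":0},{"dp":[-0.04,-0.9,0.02],"twist":[0,0,0],"grip":0},{"dp":[0,-0.45,0],"twist":[0,0,0],"grip":0},{"dp":[0,0,0],"twist":[0,0,0],"grip":0}]'

```text
t: 10.32
eef_pos: [0.6391, -0.1694, 0.1894]
tool_rot: [3.14, 0.205, -2.955]
contact_force: [-0.3, 0.7, -6.4]
opening: 0.154
```

```bash
python3 - <<'E'
from held import *
p,R=cur(); print(p,R.as_euler('xyz'),observe()['qpos'].round(3),observe()['contact_force'])
snap('wrist','w6'); held(p,R)
E
```

```text
[ 0.63912615 -0.16938082  0.18937118] [ 3.14019605  0.20484166 -2.95455083] [-0.322  0.462  1.708  0.141  0.797 -2.17 ] [-0.31914682  0.73818455 -6.3695062 ]
n tool [ 0.378 -0.004 -0.926] rel angle 22.21 roll -0.24 edge s -0.0592 slope deg 0.12 y -0.0543 0.0521 inl 9813
tilt world 33.95 plate yaw 11.28 E tool [42.7 -1.  52.1] E world [ 0.6086 -0.1761  0.1297] d -0.0241 grip in tool [-0.7 -1.1 -0.2]
```

View pics/w6.png

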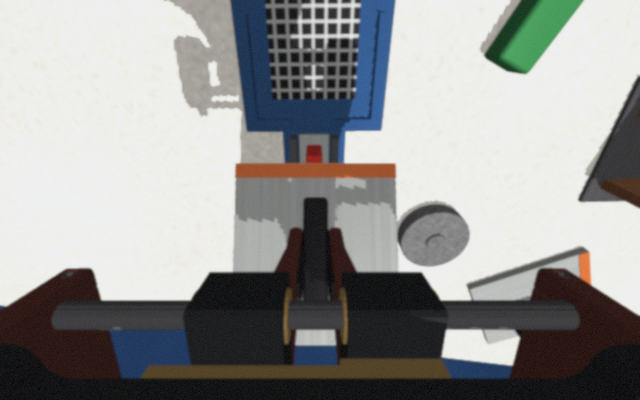

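```bash
python3 - <<'E'
from plan import *
p,R=cur()
plan(p,R,np.array([.70,-.157,.235]),R,0,n=4)
E
```

```text
[{"dp":[-0.58,0,-0.27],"twist":[0,0,0],"grip":0},
{"dp":[-0.59,0,-0.26],"twist":[0,0,0],"grip":0},
{"dp":[-0.58,0,-0.27],"twist":[0,0,0],"grip":0},
{"dp":[-0.58,0,-0.26],"twist":[0,0,0],"grip":0}]

N 4 end err [-0.09  0.04 -0.15] 0.0
```

Emit:
carry_out --motion '[{"dp":[-0.58,0,-0.27],"twist":[0,0,0],"grip":0},{"dp":[-0.58,0,-0.27],"twist":[0,0,0],"grip":0},{"dp":[-0.58,0,-0.27],"twist":[0,0,0],"grip":0},{"dp":[-0.58,0,-0.27],"twist":[0,0,0],"grip":0},{"dp":[0,0,0],"twist":[0,0,0],"grip":0}]'

```text
t: 11.0
eef_pos: [0.701, -0.1557, 0.2371]
tool_rot: [3.142, 0.208, -2.951]
contact_force: [-0.0, 1.0, -7.0]
opening: 0.154
```

```bash
cat > portfit.py <<'E'
from held import *
def portfit(c='wrist',vmax=155):
    z=np.load(f'last_{c}.npz'); p=z['p'].astype(int); W=cloud(c,z['d'],z['K'],z['T'])
    R,G,B=p[...,0],p[...,1],p[...,2]; V=np.arange(400)[:,None]
    ok=(V<vmax)&(np.hypot(W[...,0]-.54,W[...,1]+.19)<.2)
    o=ok&(R>1.6*G)&(R>60)&(W[...,2]>.02)&(W[...,2]<.05); w=W[o]
    top=w[np.abs(w[:,2]-np.median(w[:,2]))<.004]
    r=cv2.minAreaRect((top[:,:2]*1e3).astype(np.float32)); print("lip",len(top),np.round(r[0],1),np.round(r[1],1),round(r[2],2),"z",np.median(w[:,2]).round(4))
    b=ok&(B>1.4*R)&(B>G); k=W[b]; print("blue z hist",np.histogram(k[:,2],bins=np.arange(0,.05,.004)))
    for lo,hi in((.006,.0135),(.0145,.022)):
        q=k[(k[:,2]>lo)&(k[:,2]<hi)]
        if len(q)>10:
            r=cv2.minAreaRect((q[:,:2]*1e3).astype(np.float32)); print("blue",lo,len(q),np.round(r[0],1),np.round(r[1],1),round(r[2],2))
    rd=ok&(R>2.2*G)&(W[...,2]>.05)&(G<90)&(W[...,0]>.58); q=W[rd]; 
    if len(q): print("red",len(q),q.mean(0).round(4))
    return W,p
if __name__=="__main__":
    p,R=cur(); print(p,observe()['qpos'].round(3)); snap('wrist','w7'); held(p,R); portfit()
E
python3 portfit.py
```

```text
[ 0.70103568 -0.15567582  0.23707214] [-0.273  0.484  1.546  0.116  0.928 -2.095]
n tool [ 0.381 -0.003 -0.925] rel angle 22.4 roll -0.18 edge s -0.0591 slope deg 0.01 y -0.0542 0.0531 inl 9871
tilt world 34.31 plate yaw 11.24 E tool [42.4 -0.5 52. ] E world [ 0.6709 -0.1619  0.1774] d -0.0239 grip in tool [-0.9 -0.6 -0.4]
lip 13 [ 626.5 -174.2] [ 0.4 12.7] 12.89 z 0.041
blue z hist (array([   0, 1365, 4341,  787,  631,    4,   66,    0,    0,    0,    0,
          0]), array([0.   , 0.004, 0.008, 0.012, 0.016, 0.02 , 0.024, 0.028, 0.032,
       0.036, 0.04 , 0.044, 0.048]))
blue 0.006 5806 [ 621.1 -175.2] [128.3 147.3] 10.99
blue 0.0145 1096 [ 607.7 -177.6] [ 99.4 136.2] 10.98
red 287 [ 0.6347 -0.1723  0.06  ]
```

View pics/w7.png

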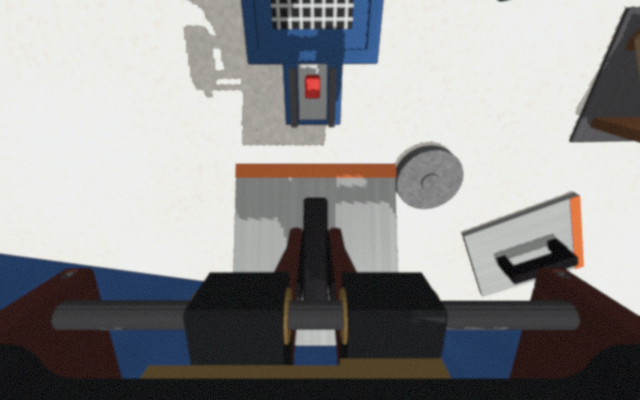

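```bash
python3 - <<'E'
from plan import *
p,R=cur()
plan(p,R,np.array([.565,-.184,.20]),R,0,n=6)
E
```

```text
[{"dp":[0.79,-0.01,0.04],"twist":[0,0,0],"grip":0},
{"dp":[0.79,-0.01,0.04],"twist":[0,0,0],"grip":0},
{"dp":[0.79,-0.02,0.04],"twist":[0,0,0],"grip":0},
{"dp":[0.79,-0.01,0.04],"twist":[0,0,0],"grip":0},
{"dp":[0.79,-0.01,0.04],"twist":[0,0,0],"grip":0},
{"dp":[0.79,-0.01,0.04],"twist":[0,0,0],"grip":0}]

N 6 end err [-0.05  0.1  -0.07] 0.0
```

Emit:
carry_out --motion '[{"dp":[0.79,-0.01,0.04],"twist":[0,0,0],"grip":0},{"dp":[0.79,-0.01,0.04],"twist":[0,0,0],"grip":0},{"dp":[0.79,-0.01,0.04],"twist":[0,0,0],"grip":0},{"dp":[0.79,-0.01,0.04],"twist":[0,0,0],"grip":0},{"dp":[0.79,-0.01,0.04],"twist":[0,0,0],"grip":0},{"dp":[0.79,-0.01,0.04],"twist":[0,0,0],"grip":0},{"dp":[0,0,0],"twist":[0,0,0],"grip":0}]'

```text
t: 11.92
eef_pos: [0.562, -0.184, 0.1987]
tool_rot: [3.139, 0.203, -2.954]
contact_force: [0.2, -0.1, -6.1]
opening: 0.156
```

```bash
sed -i "s/'w7'/'w8'/" portfit.py; python3 portfit.py
```

```text
[ 0.56204486 -0.18395637  0.19869601] [-0.393  0.358  1.852  0.163  0.77  -2.259]
n tool [ 0.382 -0.002 -0.924] rel angle 22.45 roll -0.12 edge s -0.0596 slope deg 0.34 y -0.0542 0.0518 inl 9961
tilt world 34.05 plate yaw 11.24 E tool [42.9 -1.1 52.2] E world [ 0.5313 -0.1908  0.1389] d -0.0239 grip in tool [-0.3 -1.2 -0.3]
lip 4416 [ 476.9 -203.8] [ 29.7 124.8] 11.29 z 0.0335
blue z hist (array([   0,  935, 3023,  257,  599,    0,    0,    0,    0,    0,    0,
          0]), array([0.   , 0.004, 0.008, 0.012, 0.016, 0.02 , 0.024, 0.028, 0.032,
       0.036, 0.04 , 0.044, 0.048]))
blue 0.006 3985 [ 514.  -196.5] [115.2 147.6] 11.04
blue 0.0145 797 [ 538.6 -190.9] [ 58.2 136.6] 10.85
```

View pics/w8.png

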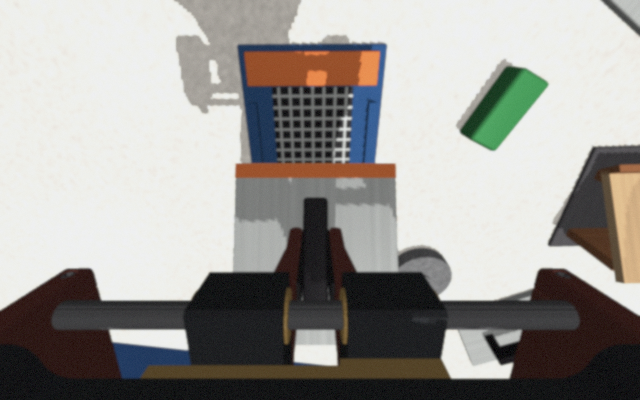

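```bash
cat > port.py <<'E'
from held import *
YAW=11.05; O=np.array([.5392,-.1912,0]); RP=Ro.from_euler('z',YAW,degrees=True)
ET=np.array([.0427,-.0011,.0522]); REL=22.3
def pose(ex,ez,tilt,ey=0):
    _,Rt=frame(YAW,tilt-REL); E=O+RP.apply([ex,ey,ez]); return E-Rt.apply(ET),Rt
def where():
    p,R=cur(); E=RP.inv().apply(p+R.apply(ET)-O)*1000
    px=R.apply([-1,0,0]); t=np.degrees(np.arcsin(px[2]))+REL
    o=observe(); print("t",o['t'].round(2),"E port mm",E.round(1),"tilt",t.round(1),"F",o['contact_force'].round(1),"q",o['qpos'].round(3),"open",o['opening'].round(3)); return p,R
E
python3 - <<'E'
from port import *
p,R=where()
a,b=plan(p,R,*pose(-.036,.045,30),0,n=6)
plan(a,b,*pose(-.036,.014,30),0,n=3)
E
```

```text
Traceback (most recent call last):
  File "port.py", line 9, in where
    o=observe(); print("t",o['t'].round(2),"E port mm",E.round(1),"tilt",t.round(1),"F",o['contact_force'].round(1),"q",o['qpos'].round(3),"open",o['opening'].round(3)); return p,R
                           ^^^^^^^^^^^^
AttributeError: 'float' object has no attribute 'round'
```

```bash
sed -i "s/o\['t'\].round(2)/round(o['t'],2)/; s/o\['opening'\].round(3)/round(o['opening'],3)/" port.py
python3 - <<'E'
from port import *
p,R=where()
a,b=plan(p,R,*pose(-.036,.045,30),0,n=6)
plan(a,b,*pose(-.036,.014,30),0,n=3)
E
```

```text
t 11.97 E port mm [ -5.6   1.2 139.8] tilt 34.0 F [ 0.7  0.4 -5.5] q [-0.392  0.359  1.849  0.163  0.769 -2.259] open 0.159
[{"dp":[0.25,-0.01,0.5],"twist":[0,0.11,-0.01],"grip":0},
{"dp":[0.25,0,0.5],"twist":[0,0.11,-0.01],"grip":0},
{"dp":[0.24,-0.01,0.5],"twist":[0,0.12,0],"grip":0},
{"dp":[0.23,-0.01,0.51],"twist":[0,0.11,-0.01],"grip":0},
{"dp":[0.23,0,0.51],"twist":[0.01,0.11,-0.01],"grip":0},
{"dp":[0.23,-0.01,0.51],"twist":[0,0.11,-0.01],"grip":0}]

N 6 end err [-0.11 -0.08  0.12] 0.03
[{"dp":[0.05,0,0.34],"twist":[0,0,0],"grip":0},
{"dp":[0.04,0,0.35],"twist":[0,0,0],"grip":0},
{"dp":[0.05,0,0.34],"twist":[0,0,0],"grip":0}]

N 3 end err [-0.12 -0.09 -0.07] 0.03
```

Emit:
carry_out --motion '[{"dp":[0.25,-0.01,0.5],"twist":[0,0.11,-0.01],"grip":0},{"dp":[0.25,0,0.5],"twist":[0,0.11,-0.01],"grip":0},{"dp":[0.24,-0.01,0.5],"twist":[0,0.12,0],"grip":0},{"dp":[0.23,-0.01,0.51],"twist":[0,0.11,-0.01],"grip":0},{"dp":[0.23,0,0.51],"twist":[0.01,0.11,-0.01],"grip":0},{"dp":[0.23,-0.01,0.51],"twist":[0,0.11,-0.01],"grip":0},{"dp":[0,0,0],"twist":[0,0,0],"grip":0}]'

```text
t: 12.85
eef_pos: [0.5385, -0.1903, 0.1014]
tool_rot: [3.141, 0.133, -2.948]
contact_force: [-0.1, 0.2, -6.8]
opening: 0.155
```

```bash
python3 - <<'E'
from port import *
p,R=where(); snap('wrist','w9'); snap('scene','s9'); held(p,R)
from portfit import portfit; portfit()
plan(p,R,*pose(-.036,.014,30),0,n=4)
E
```

```text
t 12.85 E port mm [-35.9  -0.1  44. ] tilt 29.9 F [-0.1  0.2 -6.8] q [-0.399  0.501  1.907  0.128  0.628 -2.263] open 0.155
n tool [ 0.375 -0.002 -0.927] rel angle 22.05 roll -0.1 edge s -0.0979 slope deg -0.82 y -0.0555 0.055 inl 11009
tilt world 29.68 plate yaw 11.35 E tool [78.6 -0.2 66.6] E world [ 0.4707 -0.2038  0.0249] d -0.0242 grip in tool [35.  -0.2 14.4]
lip 7573 [ 476.7 -203.9] [ 30.1 125.2] 11.07 z 0.0336
blue z hist (array([   0,  526, 1965,   25,  145,  129,   41,    1,    0,    0,    0,
          0]), array([0.   , 0.004, 0.008, 0.012, 0.016, 0.02 , 0.024, 0.028, 0.032,
       0.036, 0.04 , 0.044, 0.048]))
blue 0.006 2491 [ 481.5 -202.8] [ 49.7 148.1] 11.1
blue 0.0145 171 [ 462.1 -206.2] [  0.4 126. ] 11.11
[{"dp":[0.03,0,0.25],"twist":[0,0,0],"grip":0},
{"dp":[0.04,0,0.24],"twist":[0,-0.01,0],"grip":0},
{"dp":[0.03,0,0.25],"twist":[0,0,0.01],"grip":0},
{"dp":[0.04,0,0.25],"twist":[0.01,0,0],"grip":0}]

N 4 end err [-0.04 -0.09 -0.02] 0.03
```

View pics/w9.png

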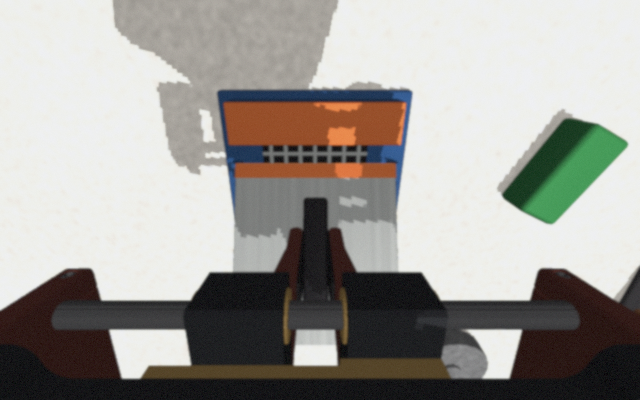

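View pics/s9.png

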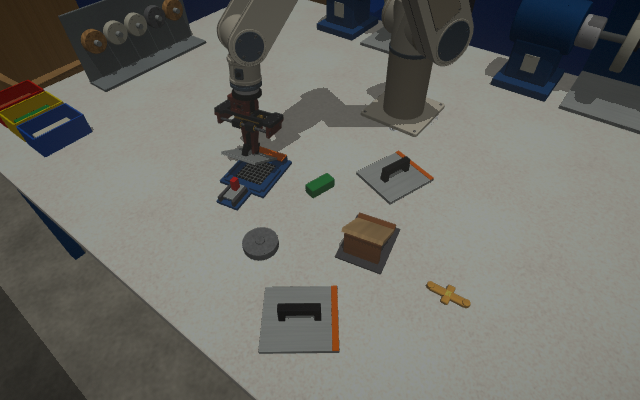

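```bash
python3 - <<'E'
import cv2
p=cv2.imread('pics/s9.png')[80:230,180:330]; cv2.imwrite('pics/s9c.png',cv2.resize(cv2.convertScaleAbs(p,alpha=1.5),None,fx=4,fy=4,interpolation=cv2.INTER_CUBIC))
E
```

```text
(no output)
```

View pics/s9c.png

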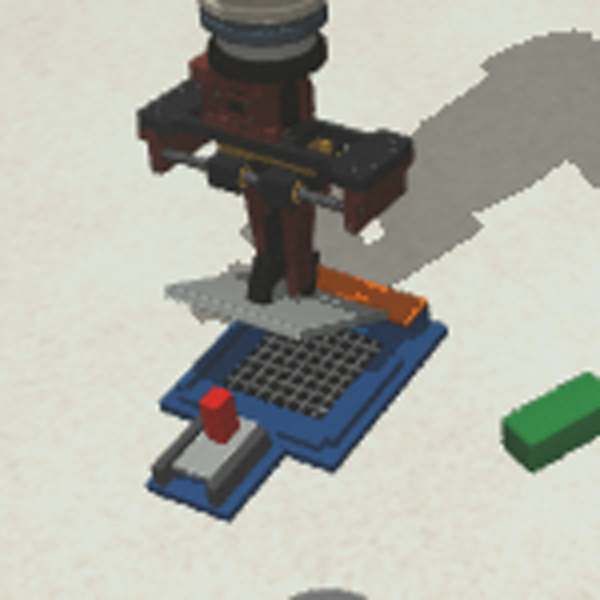

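The plate is held tilted above the pocket, with the lip at rows 100–145 of the wrist view and centred on it. Lowering.

Emit:
carry_out --motion '[{"dp":[0.03,0,0.25],"twist":[0,0,0],"grip":0},{"dp":[0.04,0,0.25],"twist":[0,0,0],"grip":0},{"dp":[0.03,0,0.25],"twist":[0,0,0],"grip":0},{"dp":[0.04,0,0.25],"twist":[0,0,0],"grip":0},{"dp":[0,0,0],"twist":[0,0,0],"grip":0}]'

```text
t: 13.58
eef_pos: [0.539, -0.1905, 0.0719]
tool_rot: [-3.141, 0.135, -2.948]
contact_force: [-0.1, 0.3, -6.3]
opening: 0.156
```

```bash
python3 - <<'E'
from port import *
p,R=where(); snap('wrist','w10')
plan(p,R,*pose(-.0585,.0125,30),0,n=5)
E
```

```text
t 13.57 E port mm [-35.4  -0.4  14.5] tilt 30.0 F [-0.1  0.3 -6.3] q [-0.399  0.552  1.915  0.14   0.567 -2.278] open 0.156
[{"dp":[0.15,0,-0.01],"twist":[0,0,0],"grip":0},
{"dp":[0.16,0.01,-0.01],"twist":[0,0,0],"grip":0},
{"dp":[0.15,0,0],"twist":[0,0,0.01],"grip":0},
{"dp":[0.16,0,-0.01],"twist":[0,0,0],"grip":0},
{"dp":[0.15,0,-0.01],"twist":[0,0,0],"grip":0}]

N 5 end err [ 0.09 -0.09  0.07] 0.02
```

View pics/w10.png

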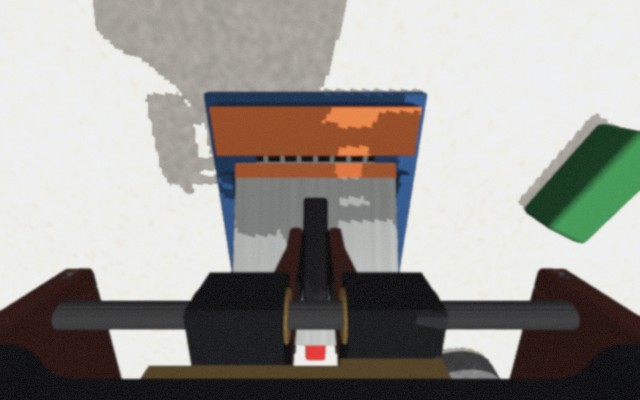

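Emit:
carry_out --motion '[{"dp":[0.15,0,-0.01],"twist":[0,0,0],"grip":0},{"dp":[0.16,0,-0.01],"twist":[0,0,0],"grip":0},{"dp":[0.15,0,0],"twist":[0,0,0.01],"grip":0},{"dp":[0.16,0,-0.01],"twist":[0,0,0],"grip":0},{"dp":[0.15,0,-0.01],"twist":[0,0,0],"grip":0},{"dp":[0,0,0],"twist":[0,0,0],"grip":0}]'

```text
t: 14.38
eef_pos: [0.5165, -0.1952, 0.0708]
tool_rot: [-3.141, 0.136, -2.949]
contact_force: [0.4, 0.1, -5.9]
opening: 0.158
```

```bash
python3 - <<'E'
from port import *
p,R=where(); snap('wrist','w11')
plan(p,R,*pose(-.0585,.010,30),0,n=2)
E
```

```text
t 14.38 E port mm [-58.3  -0.7  13.3] tilt 30.1 F [ 0.4  0.1 -5.9] q [-0.424  0.535  1.958  0.151  0.543 -2.313] open 0.158
[{"dp":[0.01,0.01,0.06],"twist":[0,0.01,0],"grip":0},
{"dp":[0.01,0.01,0.05],"twist":[-0.01,0,0],"grip":0}]

N 2 end err [-0.05 -0.06  0.  ] 0.02
```

View pics/w11.png

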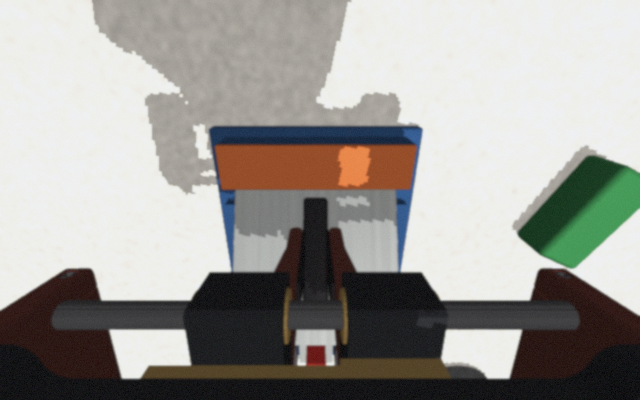

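The orange edge is now under the lip (lip edge at row 190) with no lateral force. Next I'll lower it gently to the floor.

Emit:
carry_out --motion '[{"dp":[0.01,0.01,0.05],"twist":[0,0,0],"grip":0},{"dp":[0.01,0.01,0.05],"twist":[0,0,0],"grip":0},{"dp":[0,0,0],"twist":[0,0,0],"grip":0}]'

```text
t: 14.8
eef_pos: [0.5166, -0.1945, 0.0676]
tool_rot: [-3.141, 0.136, -2.949]
contact_force: [1.3, 0.1, -6.8]
opening: 0.153
```

```bash
python3 - <<'E'
from port import *
p,R=where()
E
```

```text
t 14.8 E port mm [-58.1  -0.   10.1] tilt 30.1 F [ 1.3  0.1 -6.8] q [-0.423  0.54   1.959  0.152  0.536 -2.314] open 0.153
```

Emit:
carry_out --motion '[{"dp":[0,0,0.05],"twist":[0,0,0],"grip":0},{"dp":[0,0,0],"twist":[0,0,0],"grip":0}]'

```text
t: 15.05
eef_pos: [0.5171, -0.1946, 0.0665]
tool_rot: [-3.14, 0.136, -2.949]
contact_force: [-0.2, 0.1, -2.2]
opening: 0.155
```

Emit:
carry_out --motion '[{"dp":[0,0,0.04],"twist":[0,0,0],"grip":0},{"dp":[0,0,0],"twist":[0,0,0],"grip":0}]'

```text
t: 15.3
eef_pos: [0.5178, -0.1946, 0.066]
tool_rot: [-3.14, 0.137, -2.949]
contact_force: [0.6, 2.7, 4.2]
opening: 0.159
```

```bash
cat >> port.py <<'E'
def arc(p,R,tilts,ex0,ex1,ez0,ez1,ey=0,grip=0):
    rows=[];N=len(tilts)
    for i,t in enumerate(tilts,1):
        s=i/N; pt,Rt=pose(ex0+(ex1-ex0)*s,ez0+(ez1-ez0)*s,t,ey)
        dp=np.round(R.inv().apply(pt-p)/.03,2)+0.; tw=np.round(np.degrees((R.inv()*Rt).as_rotvec())/6,2)+0.
        rows.append('{"dp":[%g,%g,%g],"twist":[%g,%g,%g],"grip":%g}'%(*dp,*tw,grip))
        p=p+R.apply(dp*.03); R=R*Ro.from_rotvec(np.radians(tw*6))
    print(',\n'.join(rows))
E
python3 - <<'E'
from port import *
p,R=where()
arc(p,R,np.arange(28,11,-2),-.0575,-.059,.0088,.0088,ey=-.0)
E
```

```text
t 15.3 E port mm [-56.8  -0.4   8.4] tilt 30.2 F [0.6 2.7 4.2] q [-0.423  0.544  1.958  0.154  0.531 -2.315] open 0.159
{"dp":[-0.04,0.01,0.04],"twist":[-0.02,0.36,0],"grip":0},
{"dp":[-0.05,0,0.05],"twist":[0,0.34,0],"grip":0},
{"dp":[-0.06,0,0.05],"twist":[0,0.33,0],"grip":0},
{"dp":[-0.05,0,0.05],"twist":[0,0.33,0],"grip":0},
{"dp":[-0.06,0,0.05],"twist":[0,0.34,0],"grip":0},
{"dp":[-0.05,0,0.05],"twist":[0,0.33,0],"grip":0},
{"dp":[-0.05,0,0.05],"twist":[0,0.33,0],"grip":0},
{"dp":[-0.06,0,0.05],"twist":[0,0.34,0],"grip":0},
{"dp":[-0.05,0,0.06],"twist":[0,0.33,0],"grip":0}
```

Emit:
carry_out --motion '[{"dp":[-0.04,0.01,0.04],"twist":[-0.02,0.36,0],"grip":0},{"dp":[-0.05,0,0.05],"twist":[0,0.34,0],"grip":0},{"dp":[-0.06,0,0.05],"twist":[0,0.33,0],"grip":0},{"dp":[-0.05,0,0.05],"twist":[0,0.33,0],"grip":0},{"dp":[-0.06,0,0.05],"twist":[0,0.34,0],"grip":0},{"dp":[0,0,0],"twist":[0,0,0],"grip":0}]'

```text
t: 16.05
eef_pos: [0.5266, -0.1929, 0.0588]
tool_rot: [-3.141, -0.04, -2.948]
contact_force: [2.9, 0.3, 1.6]
opening: 0.157
```

```bash
python3 - <<'E'
from port import *
p,R=where(); snap('wrist','w12')
arc(p,R,np.arange(18,3,-2),-.058,-.059,.0088,.0088)
E
```

```text
t 16.05 E port mm [-57.4  -0.4   8.4] tilt 20.0 F [2.9 0.3 1.6] q [-0.361  0.603  1.843 -0.032  0.729 -2.102] open 0.157
{"dp":[-0.04,0.01,0.04],"twist":[0,0.34,0.01],"grip":0},
{"dp":[-0.05,0,0.05],"twist":[0,0.33,0],"grip":0},
{"dp":[-0.06,0,0.05],"twist":[0,0.34,0],"grip":0},
{"dp":[-0.05,0,0.05],"twist":[0,0.33,0],"grip":0},
{"dp":[-0.06,0,0.05],"twist":[0,0.33,0],"grip":0},
{"dp":[-0.06,0,0.05],"twist":[0,0.34,0],"grip":0},
{"dp":[-0.05,0,0.06],"twist":[0,0.33,0],"grip":0},
{"dp":[-0.06,0,0.05],"twist":[0,0.33,0],"grip":0}
```

View pics/w12.png

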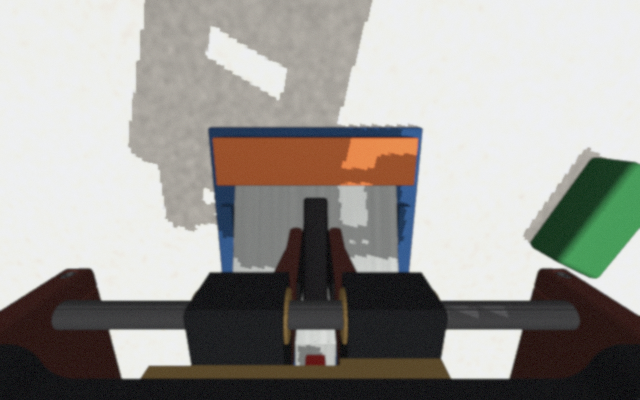

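Emit:
carry_out --motion '[{"dp":[-0.04,0.01,0.04],"twist":[0,0.34,0],"grip":0},{"dp":[-0.05,0,0.05],"twist":[0,0.33,0],"grip":0},{"dp":[-0.06,0,0.05],"twist":[0,0.34,0],"grip":0},{"dp":[-0.05,0,0.05],"twist":[0,0.33,0],"grip":0},{"dp":[-0.06,0,0.05],"twist":[0,0.33,0],"grip":0},{"dp":[-0.06,0,0.05],"twist":[0,0.34,0],"grip":0},{"dp":[0,0,0],"twist":[0,0,0],"grip":0}]'

```text
t: 16.98
eef_pos: [0.5334, -0.1909, 0.0482]
tool_rot: [3.141, -0.252, -2.948]
contact_force: [2.2, -0.6, -2.4]
opening: 0.156
```

```bash
python3 - <<'E'
from port import *
p,R=where(); snap('wrist','w13')
arc(p,R,[6,4,2,.5],-.0585,-.059,.0088,.0088)
E
```

```text
t 16.98 E port mm [-60.    0.3   8.3] tilt 7.9 F [ 2.2 -0.6 -2.4] q [-0.303  0.696  1.705 -0.143  0.968 -1.973] open 0.156
{"dp":[-0.1,-0.01,0.02],"twist":[0.01,0.31,0.01],"grip":0},
{"dp":[-0.05,0,0.05],"twist":[0,0.34,0],"grip":0},
{"dp":[-0.06,0,0.05],"twist":[0,0.33,0],"grip":0},
{"dp":[-0.04,0,0.04],"twist":[0,0.25,0],"grip":0}
```

View pics/w13.png

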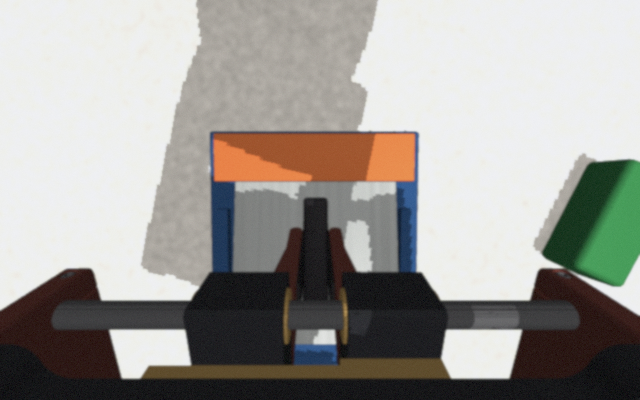

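Emit:
carry_out --motion '[{"dp":[-0.07,-0.01,0.03],"twist":[0,0.31,0],"grip":0},{"dp":[-0.05,0,0.05],"twist":[0,0.34,0],"grip":0},{"dp":[-0.06,0,0.05],"twist":[0,0.33,0],"grip":0},{"dp":[-0.04,0,0.04],"twist":[0,0.25,0],"grip":0},{"dp":[0,0,0],"twist":[0,0,0],"grip":0}]'

```text
t: 17.65
eef_pos: [0.5374, -0.1899, 0.0411]
tool_rot: [3.14, -0.382, -2.948]
contact_force: [-0.7, -0.1, -5.8]
opening: 0.154
```

```bash
python3 - <<'E'
from port import *
p,R=where(); snap('wrist','w14'); held(p,R); 
arc(p,R,[0],-.0585,-.059,.0084,.0084)
E
```

```text
t 17.65 E port mm [-60.6   0.5   8.6] tilt 0.4 F [-0.7 -0.1 -5.8] q [-0.274  0.762  1.618 -0.186  1.114 -1.926] open 0.154Traceback (most recent call last):
  File "<stdin>", line 2, in <module>
  File "held.py", line 25, in held
    e=np.array(e); c=np.polyfit(e[:,0],e[:,1],1)
                                ~^^^^^
IndexError: too many indices for array: array is 1-dimensional, but 2 were indexed
```

```bash
cat > flat.py <<'E'
from port import *
def flat(c='wrist',vmin=195,vmax=262):
    z=np.load(f'last_{c}.npz'); pic=z['p'].astype(int); W=cloud(c,z['d'],z['K'],z['T'])
    P=RP.inv().apply((W-O).reshape(-1,3)).reshape(W.shape)
    V=np.arange(400)[:,None]
    m=(V<vmax)&(V>vmin)&(np.abs(P[...,1])<.05)&(np.abs(P[...,1])>.012)&(P[...,0]>-.045)&(P[...,0]<.055)&(P[...,2]>.005)&(P[...,2]<.035)
    q=P[m]; k=np.abs(q[:,2]-np.median(q[:,2]))<.006; q=q[k]; c0=q.mean(0); n=np.linalg.svd(q-c0,full_matrices=False)[2][2]; n*=np.sign(n[2])
    print(c,"plate top n",n.round(4),"tilt",np.degrees(np.arccos(n[2])).round(2),"z",c0.round(4),len(q))
if __name__=="__main__":
    flat(); p,R=cur(); print("down in tool /mm",(R.inv().apply([0,0,-.001])/.03).round(4))
E
python3 flat.py
```

```text
wrist plate top n [-0.0123 -0.0032  0.9999] tilt 0.73 z [-0.0172 -0.0003  0.0173] 6654
down in tool /mm [-0.0124 -0.0001  0.0309]
```

Emit:
carry_out --motion '[{"dp":[-0.01,0,0.03],"twist":[0,0.03,0],"grip":0},{"dp":[0,0,0],"twist":[0,0,0],"grip":0},{"dp":[0,0,0],"twist":[0,0,0],"grip":0}]'

```text
t: 18.08
eef_pos: [0.5377, -0.1902, 0.0409]
tool_rot: [3.14, -0.384, -2.948]
contact_force: [0.0, 0.0, -5.5]
opening: 0.157
```

```bash
python3 - <<'E'
from port import *
p,R=where()
E
```

```text
t 18.07 E port mm [-60.4   0.2   8.5] tilt 0.3 F [ 0.   0.  -5.5] q [-0.274  0.764  1.616 -0.188  1.116 -1.925] open 0.157
```

Emit:
carry_out --motion '[{"dp":[-0.02,0,0.05],"twist":[0,0,0],"grip":0},{"dp":[0,0,0],"twist":[0,0,0],"grip":0},{"dp":[0,0,0],"twist":[0,0,0],"grip":0}]'

```text
t: 18.45
eef_pos: [0.538, -0.1901, 0.0402]
tool_rot: [3.141, -0.385, -2.948]
contact_force: [-0.5, 1.6, 5.9]
opening: 0.158
```

```bash
python3 - <<'E'
from flat import *
p,R=where(); snap('wrist','w15'); flat()
E
```

```text
t 18.45 E port mm [-60.1   0.2   7.8] tilt 0.3 F [-0.5  1.6  5.9] q [-0.273  0.765  1.615 -0.188  1.116 -1.924] open 0.158
wrist plate top n [ 0.0015 -0.0011  1.    ] tilt 0.11 z [-0.0166 -0.0002  0.0166] 6618
```

Emit:
carry_out --motion '[{"dp":[0,0,0],"twist":[0,0,0],"grip":0.5},{"dp":[0,0,0],"twist":[0,0,0],"grip":0.5},{"dp":[0,0,0],"twist":[0,0,0],"grip":0.5},{"dp":[0,0,0],"twist":[0,0,0],"grip":0.5}]'

```text
t: 19.0
eef_pos: [0.5378, -0.1902, 0.0391]
tool_rot: [3.141, -0.384, -2.948]
contact_force: [0.1, 0.8, 0.3]
opening: 0.497
```

```bash
python3 - <<'E'
from flat import *
p,R=where(); snap('wrist','w16'); flat()
_,Rt=frame(YAW,0); p1=O+RP.apply([.055,0,.19])
a,b=plan(p,R,p-R.apply([0,0,.045]),R,.5,n=2)
plan(a,b,p1,Rt,.5)
E
```

```text
t 19.0 E port mm [-60.4   0.2   6.7] tilt 0.3 F [0.1 0.8 0.3] q [-0.274  0.766  1.615 -0.188  1.114 -1.924] open 0.497
wrist plate top n [ 2.0e-04 -1.2e-03  1.0e+00] tilt 0.07 z [-0.0186 -0.0001  0.0167] 5957
[{"dp":[0,0,-0.75],"twist":[0,0,0],"grip":0.5},
{"dp":[0,0,-0.75],"twist":[0,0,0],"grip":0.5}]

N 2 end err [0. 0. 0.] 0.0
[{"dp":[0.03,-0.01,-0.77],"twist":[0,-0.73,0],"grip":0.5},
{"dp":[-0.03,0,-0.78],"twist":[0,-0.74,0],"grip":0.5},
{"dp":[-0.09,-0.01,-0.77],"twist":[0.01,-0.73,0],"grip":0.5},
{"dp":[-0.14,-0.01,-0.76],"twist":[0,-0.74,0],"grip":0.5},
{"dp":[-0.21,-0.01,-0.74],"twist":[0,-0.73,0],"grip":0.5}]

N 5 end err [ 0.02 -0.06 -0.04] 0.02
```

View pics/w16.png

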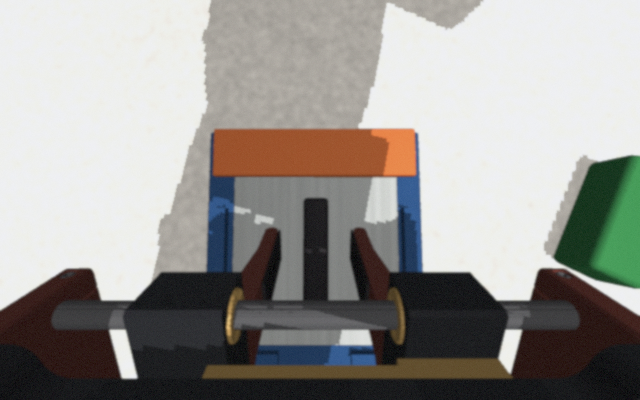

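Emit:
carry_out --motion '[{"dp":[0,0,-0.75],"twist":[0,0,0],"grip":0.5},{"dp":[0,0,-0.75],"twist":[0,0,0],"grip":0.5},{"dp":[0,0,-0.78],"twist":[0,-0.73,0],"grip":0.5},{"dp":[-0.3,0,-0.78],"twist":[0,-0.74,0],"grip":0.6},{"dp":[-0.5,0,-0.77],"twist":[0,-0.73,0],"grip":0.7},{"dp":[-0.7,0,-0.7],"twist":[0,-0.74,0],"grip":0.7},{"dp":[-0.5,0,-0.7],"twist":[0,-0.73,0],"grip":0.7},{"dp":[0,0,0],"twist":[0,0,0],"grip":0.7}]'

```text
t: 20.05
eef_pos: [0.6389, -0.1711, 0.1804]
tool_rot: [-3.141, 0.003, -2.949]
contact_force: [-0.0, 0.9, 0.4]
opening: 0.695
```

```bash
cat > lat.py <<'E'
from flat import *
def lat(c='wrist',vmax=400):
    z=np.load(f'last_{c}.npz'); pic=z['p'].astype(int); W=cloud(c,z['d'],z['K'],z['T'])
    P=RP.inv().apply((W-O).reshape(-1,3)).reshape(W.shape); r,g,b=pic[...,0],pic[...,1],pic[...,2]
    m=(r>2.0*g)&(r>2*b)&(P[...,0]>.03)&(P[...,0]<.13)&(np.abs(P[...,1])<.03)&(P[...,2]>.025)&(P[...,2]<.075)
    q=P[m]; t=q[q[:,2]>np.percentile(q[:,2],90)-.004]
    print(c,"red",len(q),"top",len(t),t.mean(0).round(4),"min",np.percentile(t,3,axis=0).round(4),"max",np.percentile(t,97,axis=0).round(4))
E
python3 - <<'E'
from lat import *
p,R=where(); print(RP.inv().apply(p-O)); snap('wrist','w17'); lat(); snap('scene','s17'); lat('scene'); snap('top','t17'); lat('top')
for c in ('scene','top'): flat(c,0,400)
E
```

```text
t 20.05 E port mm [ 59.2  -0.5 128.1] tilt 22.5 F [-0.   0.9  0.4] q [-2.800e-01  5.370e-01  1.586e+00  1.000e-03  1.016e+00 -2.044e+00] open 0.695
[0.10169343 0.00066193 0.18042295]
wrist red 336 top 263 [ 0.0976 -0.      0.0604] min [ 0.0891 -0.0062  0.0586] max [0.1067 0.0066 0.0617]
scene red 96 top 32 [0.0998 0.0031 0.0621] min [ 0.0917 -0.0051  0.0592] max [0.1086 0.0105 0.0648]Traceback (most recent call last):
  File "<stdin>", line 2, in <module>
  File "lat.py", line 6, in lat
    q=P[m]; t=q[q[:,2]>np.percentile(q[:,2],90)-.004]
                       ~~~~~~~~~~~~~^^^^^^^^^^^
    return _quantile_unchecked(
        a, q, axis, out, overwrite_input, method, keepdims, weights)
    return _ureduce(a,
                    func=_quantile_ureduce_func,
    ...<5 lines>...
                    overwrite_input=overwrite_input,
                    method=method)
    r = func(a, **kwargs)
    result = _quantile(arr,
                       quantiles=q,
    ...<2 lines>...
                       out=out,
                       weights=wgt)
    slices_having_nans = np.isnan(arr[-1, ...])
                                  ~~~^^^^^^^^^
IndexError: index -1 is out of bounds for axis 0 with size 0
```

View pics/w17.png

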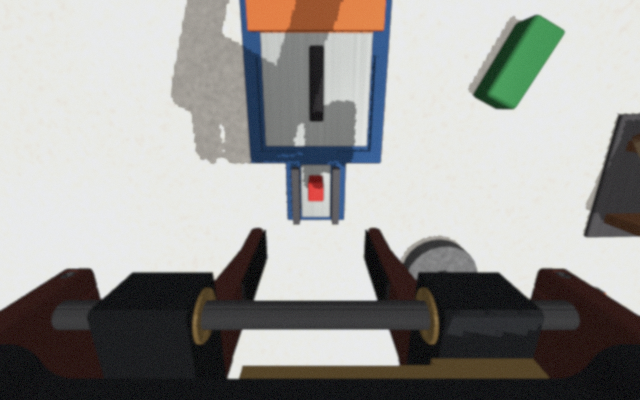

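The cover lies in the pocket (x ≈ 262–370, rows 30–148) with its edge under the lip. The red latch grip is at pixel (316,188), port x ≈ 97.6 mm, y ≈ 0.

```bash
python3 - <<'E'
from lat import *
p,R=cur(); _,Rt=frame(YAW,0)
plan(p,R,O+RP.apply([.098,0,.046]),Rt,.7,n=6)
E
```

```text
[{"dp":[0.01,-0.01,0.73],"twist":[0,0,0],"grip":0.7},
{"dp":[0.01,-0.01,0.73],"twist":[0.01,-0.01,0],"grip":0.7},
{"dp":[0.01,-0.01,0.73],"twist":[0,0,0],"grip":0.7},
{"dp":[0.01,-0.01,0.73],"twist":[0,-0.01,0],"grip":0.7},
{"dp":[0.01,0,0.74],"twist":[0,0,0],"grip":0.7},
{"dp":[0.01,-0.01,0.73],"twist":[0.01,0,0],"grip":0.7}]

N 6 end err [-0.12  0.06 -0.11] 0.03
```

Emit:
carry_out --motion '[{"dp":[0.01,-0.01,0.8],"twist":[0,0,0],"grip":0.7},{"dp":[0.02,-0.01,0.8],"twist":[0,0,0],"grip":0.7},{"dp":[0.02,0,0.8],"twist":[0,0,0],"grip":0.7},{"dp":[0.02,0,0.8],"twist":[0,0,0],"grip":0.7},{"dp":[0.01,0,0.6],"twist":[0,0,0],"grip":0.7},{"dp":[0.01,0,0.59],"twist":[0,0,0],"grip":0.7},{"dp":[0,0,0],"twist":[0,0,0],"grip":0.7}]'

```text
t: 21.08
eef_pos: [0.634, -0.1715, 0.0451]
tool_rot: [3.139, -0.003, -2.949]
contact_force: [-0.9, 1.0, -0.7]
opening: 0.697
```

```bash
python3 - <<'E'
from lat import *
p,R=where(); print(RP.inv().apply(p-O)); snap('wrist','w18')
E
```

```text
t 21.07 E port mm [54.   0.2 -7. ] tilt 22.1 F [-0.9  1.  -0.7] q [-2.830e-01  7.140e-01  1.640e+00  1.000e-03  7.910e-01 -2.047e+00] open 0.697
[0.09683045 0.00120092 0.04506516]
```

View pics/w18.png

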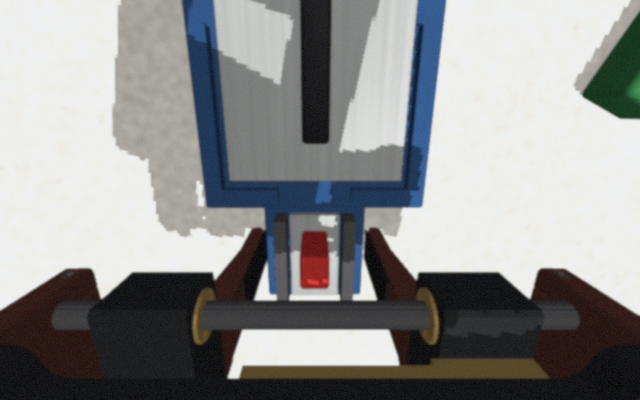

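```bash
python3 - <<'E'
from lat import *
z=np.load('last_scene.npz'); W=cloud('scene',z['d'],z['K'],z['T']); P=RP.inv().apply((W-O).reshape(-1,3)).reshape(W.shape)
for lo,hi in((.012,.02),(.02,.028),(-.02,-.012),(-.028,-.02)):
    m=(P[...,1]>lo)&(P[...,1]<hi)&(P[...,0]>.085)&(P[...,0]<.125); print(lo,np.percentile(P[m][:,2],[50,90,98]).round(4))
E
```

```text
0.012 [0.3018 0.5158 0.5176]
0.02 [0.2854 0.3792 0.5172]
-0.02 [0.3027 0.5168 0.5177]
-0.028 [0.3046 0.5153 0.5174]
```

```bash
python3 - <<'E'
from lat import *
p0,d0=None,None
for c in('wrist','scene'):
  z=np.load(f'last_{c}.npz'); W=cloud(c,z['d'],z['K'],z['T']); P=RP.inv().apply((W-O).reshape(-1,3)).reshape(W.shape)
  for lo,hi in((.012,.02),(.02,.028),(-.02,-.012),(-.028,-.02)):
    m=(P[...,1]>lo)&(P[...,1]<hi)&(P[...,0]>.075)&(P[...,0]<.115)&(P[...,2]<.045); q=P[m][:,2]; print(c,lo,len(q),np.percentile(q,[10,50,90,98]).round(4) if len(q) else '')
E
```

```text
wrist 0.012 746 [0.0083 0.0239 0.0255 0.0262]
wrist 0.02 671 [0.0085 0.0251 0.0262 0.0267]
wrist -0.02 750 [0.0083 0.0238 0.0255 0.0261]
wrist -0.028 666 [0.0084 0.0252 0.0262 0.0266]
scene 0.012 26 [0.0237 0.0263 0.0279 0.0292]
scene 0.02 54 [0.0112 0.024  0.0282 0.0295]
scene -0.02 17 [0.0226 0.0264 0.0287 0.029 ]
scene -0.028 10 [0.0247 0.0277 0.029  0.0295]
```

Emit:
carry_out --motion '[{"dp":[0,0,-0.08],"twist":[0,0,0],"grip":0.4},{"dp":[0,0,0],"twist":[0,0,0],"grip":0},{"dp":[0,0,0],"twist":[0,0,0],"grip":0},{"dp":[0,0,0],"twist":[0,0,0],"grip":0},{"dp":[0,0,0],"twist":[0,0,0],"grip":0},{"dp":[0,0,0],"twist":[0,0,0],"grip":0},{"dp":[0,0,0],"twist":[0,0,0],"grip":0}]' --newtons 20

```text
t: 22.0
eef_pos: [0.6351, -0.1718, 0.0493]
tool_rot: [3.141, -0.0, -2.949]
contact_force: [0.3, 0.4, 1.6]
opening: 0.18
```

Emit:
carry_out --motion '[{"dp":[0.25,0,0],"twist":[0,0,0],"grip":0},{"dp":[0.25,0,0],"twist":[0,0,0],"grip":0},{"dp":[0.25,0,0],"twist":[0,0,0],"grip":0},{"dp":[0.25,0,0],"twist":[0,0,0],"grip":0},{"dp":[0,0,0],"twist":[0,0,0],"grip":0}]'

```text
t: 22.62
eef_pos: [0.6044, -0.1778, 0.0492]
tool_rot: [3.14, -0.002, -2.949]
contact_force: [-1.7, -1.2, 3.5]
opening: 0.181
```

```bash
python3 - <<'E'
from lat import *
p,R=where(); print(RP.inv().apply(p-O))
E
```

```text
t 22.62 E port mm [23.7 -0.4 -2.9] tilt 22.2 F [-1.7 -1.2  3.5] q [-0.305  0.679  1.705  0.     0.76  -2.069] open 0.181
[0.06651416 0.00067358 0.0492405 ]
```

Emit:
carry_out --motion '[{"dp":[0.06,0,0],"twist":[0,0,0],"grip":0},{"dp":[0.06,0,0],"twist":[0,0,0],"grip":0},{"dp":[0,0,0],"twist":[0,0,0],"grip":0}]'

```text
t: 23.0
eef_pos: [0.6022, -0.1782, 0.0493]
tool_rot: [3.141, -0.0, -2.949]
contact_force: [2.0, 1.5, 1.6]
opening: 0.181
```

Emit:
carry_out --motion '[{"dp":[0.04,0,0],"twist":[0,0,0],"grip":0},{"dp":[0,0,0],"twist":[0,0,0],"grip":0}]'

```text
t: 23.25
eef_pos: [0.601, -0.1785, 0.0492]
tool_rot: [3.141, 0.0, -2.949]
contact_force: [1.4, 1.0, 2.9]
opening: 0.18
```

Emit:
carry_out --motion '[{"dp":[0.06,0,0],"twist":[0,0,0],"grip":0},{"dp":[0,0,0],"twist":[0,0,0],"grip":0}]'

```text
t: 23.5
eef_pos: [0.6, -0.1787, 0.0493]
tool_rot: [3.141, 0.002, -2.949]
contact_force: [5.9, 2.2, -1.0]
opening: 0.179
```

Emit:
carry_out --motion '[{"dp":[0.05,0,0],"twist":[0,0,0],"grip":0},{"dp":[0,0,0],"twist":[0,0,0],"grip":0}]'

```text
t: 23.75
eef_pos: [0.5999, -0.1787, 0.0493]
tool_rot: [3.142, 0.004, -2.949]
contact_force: [11.5, 3.9, -5.1]
opening: 0.183
```

```bash
python3 - <<'E'
from lat import *
p,R=where(); print(RP.inv().apply(p-O)); snap('wrist','w19'); lat()
E
```

```text
t 23.75 E port mm [19.5 -0.5 -3.1] tilt 22.5 F [11.5  3.9 -5.1] q [-0.31   0.673  1.719  0.003  0.746 -2.075] open 0.183
[0.06199757 0.000624   0.0492628 ]
wrist red 1675 top 1060 [ 0.0609 -0.0002  0.0609] min [ 0.0509 -0.0083  0.0584] max [0.071  0.0083 0.069 ]
```

View pics/w19.png

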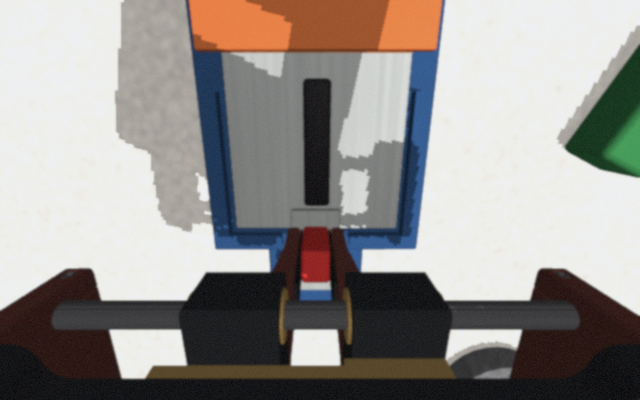

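The latch hit a hard stop (force rose to 12 N with no further motion), and its bolt tip at row 210 overlaps the cover. I'll back off the tension, then release and retreat.

Emit:
carry_out --motion '[{"dp":[-0.04,0,0],"twist":[0,0,0],"grip":0},{"dp":[0,0,0],"twist":[0,0,0],"grip":0.5},{"dp":[0,0,0],"twist":[0,0,0],"grip":0.5},{"dp":[0,0,0],"twist":[0,0,0],"grip":0.5},{"dp":[0,0,0],"twist":[0,0,0],"grip":0.5},{"dp":[0,0,-0.5],"twist":[0,0,0],"grip":0.5},{"dp":[0,0,-0.9],"twist":[0,0,0],"grip":0.5},{"dp":[0,0,-0.9],"twist":[0,0,0],"grip":0.5},{"dp":[-0.6,0,-0.9],"twist":[0,0,0],"grip":0.5},{"dp":[-0.6,0,-0.9],"twist":[0,0,0],"grip":0.5},{"dp":[-0.2,0,-0.4],"twist":[0,0,0],"grip":0.5},{"dp":[0,0,0],"twist":[0,0,0],"grip":0.5}]'

```text
t: 25.3
eef_pos: [0.6405, -0.171, 0.1851]
tool_rot: [3.141, 0.001, -2.948]
contact_force: [-0.4, -0.6, -0.4]
opening: 0.502
```

```bash
python3 - <<'E'
from lat import *
p,R=where(); snap('wrist','w20'); lat(); flat('wrist',0,260); snap('scene','s20'); lat('scene')
pic=cv2.imread('pics/s20.png')
cv2.imwrite('pics/s20c.png',cv2.resize(cv2.convertScaleAbs(pic[80:230,180:330],alpha=1.5),None,fx=4,fy=4,interpolation=cv2.INTER_CUBIC))
E
```

```text
t 25.3 E port mm [ 60.6  -0.6 132.9] tilt 22.4 F [-0.4 -0.6 -0.4] q [-2.790e-01  5.340e-01  1.578e+00  1.000e-03  1.029e+00 -2.044e+00] open 0.502
wrist red 314 top 280 [ 0.0625 -0.0001  0.0605] min [ 0.0538 -0.0062  0.059 ] max [0.0711 0.0063 0.0618]
wrist plate top n [ 0.0012 -0.0012  1.    ] tilt 0.1 z [ 0.002  -0.0001  0.0166] 7281
scene red 91 top 30 [0.0649 0.003  0.0624] min [ 0.0553 -0.0049  0.06  ] max [0.073  0.0108 0.0649]
```

View pics/w20.png

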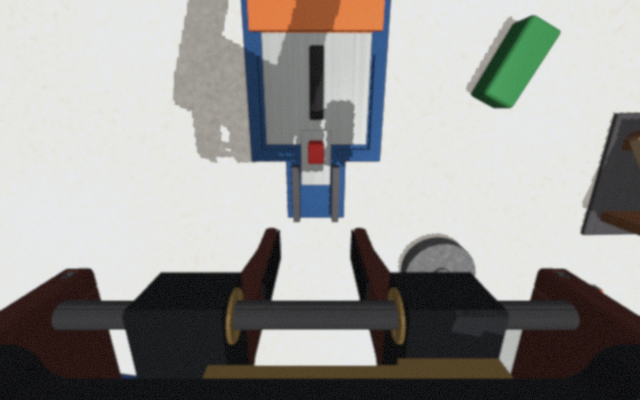

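View pics/s20c.png

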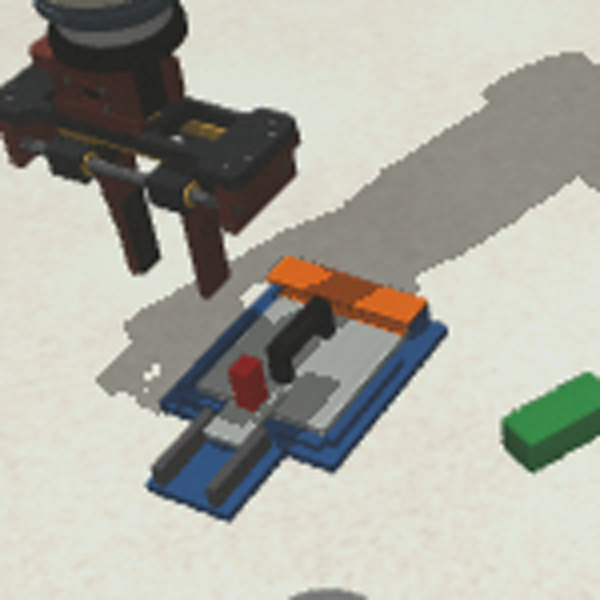

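```bash
python3 - <<'E'
from lat import *
z=np.load('last_wrist.npz'); W=cloud('wrist',z['d'],z['K'],z['T']); P=RP.inv().apply((W-O).reshape(-1,3)).reshape(W.shape)
m=(np.abs(P[...,0])<.05)&(np.abs(P[...,1])<.02)&(P[...,2]>.04)&(P[...,2]<.06); r=cv2.minAreaRect((P[m][:,:2]*1e3).astype(np.float32)); print("handle",np.round(r[0],1),np.round(r[1],1),round(r[2],1),np.median(P[m][:,2]))
print(finish_job())
E
```

```text
handle [-1.3  0.8] [13.9 65. ] 89.7 0.048494801218230126
the job is handed in; nothing more can be done
None
```

The cover is closed flat in the dust port, the red latch is home over it, and the job is handed in. No verdict was reported, so what follows is my own measurements.

**What I did:** I took the smallest cover off the rest and carried it tilted to the port. At about 30° I set its orange-marked edge on the port floor under the keeper lip, then pivoted it down while holding it. I let go once it was flat and slid the latch until it hit its stop, where the force rose to about 12 N. Then I released the latch and backed off.

**Last checks before handing in:**

| Check | Measured | Needed |
|---|---|---|
| Cover tilt | 0.1° | within 2° |
| Handle position in the port | x −1.3 mm, y +0.8 mm | y within ±10 mm |
| Marked edge (worked out from the handle) | about x −61 mm | between −68 and −52 mm |
| Latch travel | about 0.04 m | above 0.035 m |
| Time used | about 25 s | under 61 s |

The gripper was open and clear of everything, with contact force near zero.

**What did not go to plan or disagreed:**
- **First reach:** a tool tilt of 35° ran into the wrist joint limits just above the cover. I backed off and gripped the handle from 12° off vertical instead.
- **Cameras:** the wrist and scene cameras disagree by about 2–3 mm on the latch position. Wrist camera heights read about 1.5 mm low.
- **Bystanders:** I did not measure the wheel, compound bar and guard again at the end. The arm did not go near them, and the wheel and compound bar looked undisturbed in the last pictures.

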